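# Load the dish shaker, fasten its cover and set its speed

### The arm

A 7-joint arm with a two-finger parallel gripper is mounted at the origin on a cart in front of the work surface, level with it; the furniture and walls round the work are solid. World frame = base frame: x ahead of the robot, y to its left, z up, the work surface at z = 0. Lengths are in m, angles in rad, forces in N, time in s.
With the tool pointing down it reaches from about 0.4 to 0.875 m from the base axis. Payload 19.3 kg.
Tool frame: the origin (TCP) lies between the finger pads; the fingertips stand 25 mm ahead of it and the grasp point (between the pads) lies 6 mm ahead of it; z points along the fingers, y is the direction in which the jaws open and shut (so a half turn about z gives the same grasp; the last joint's range is limited). The gripper opens to 85 mm and grips with 20 to 120 N. Pads are 22 mm wide; open, the fingers measure 114 mm over their backs; the gripper's body (76 mm by 85 mm) begins 54 mm behind the grasp point. The pads swing forward as they close: fully open they stand 13 mm farther back than shut.
Start: joints at [-1.325, 0.521, -0.036, 1.599, 0.021, 1.021, -0.113], TCP at [0.194, 0.594, 0.256] pointing down, gripper open.
Joint ranges: [-2.91, 2.91], [-0.3, 2.13], [-1.5, 1.42], [0.17, 2.43], [-1.26, 4.41], [0.16, 1.93], [-2.52, 2.52]. Speed limits (rad/s): [1.89, 1.89, 2.39, 2.39, 3.01, 3.01, 3.01].

### API

Orientations are given as a rotation vector (axis times angle).
In Python, from bench import state, optics, ticket gives the robot as it stands.
- The arm moves only by the tool jog_arm, never from a script. Its argument "targets" is a list of rows, each a list of 6 numbers: the shift along the tool's x, y, z in m, then the turn, a rotation vector about the tool's x, y, z in degrees. A call has 1 to 12 rows; each row is the pose to reach, as a shift and turn from the pose measured when the call began, along the tool's axes at that moment; what a row does not reach only later rows make up. A row lasts 1/12 s, in which the tool goes at most 41.7 mm and 7.16 degrees, less where a joint would pass 70% of its speed; a pose out of reach is approached as far as the arm can. A call with a gripper value outside its range is refused whole. "hand" is the finger opening in m, from 0 to 0.0854, set as the call begins (left out, the last holds). The fingers move at their own pace and stop on an object; "squeeze" is the grip in N (left out, the last holds). Time passes only in rows, so rows that repeat a pose let the fingers close. It gives the time, the measured TCP pose, the force and the opening at its end, in the units of the state.
- state(): the state, without advancing time (a new reading comes with each control period).
- optics.grab_frame(name): name is "scene" or "top" or "wrist"; returns (picture, depth): 400x640x3 uint8, red, green, blue; 400x640 float32, m along the optical axis (not along the pixel's ray), 0 where there is no reading.
- optics.camera_model(name): a dict with "camera_matrix" (3x3 intrinsics, pixels), "xyz" and "rotation" of the camera in the world. Camera axes: x right, y up, looking along -z (the intrinsics and any distortion apply to the point x, -y, -z); pixel columns grow to the right and rows downward; lengths in m; the calibration is good to about 2 mm. The wrist camera is an equidistant fisheye: a pixel r from the principal point sees the ray r / f radians off the axis. A picture is of the moment at which its call begins: read the wrist's pose just before it. camera_model takes no time and is no camera call; for the wrist camera it gives the pose at the moment of the call.
- ticket.finish_job(): hands the job in, once; it reports no verdict.
Trained networks look in the newest picture that a camera, given by its name, has taken for a name from the list of things; names that differ only in an ending like _2 or _b are one class to them, and where a whole thing is asked for, a point or a joint stands for the part that bears it (a point fixed in the world has none). Each returns a list of dicts, best first, with "p" (0 to 1); they miss things now and then, are a little off and sometimes report something else, mostly with a low value. They report only what shows in the picture. A call takes as long as a camera call. They do not tell look-alikes from the thing itself.
- optics.boxes_of(camera, name): "point" ([column, row] in pixels, amid what is visible of it).
The state is a dict: "clock": time; "joint_pos": joint angles; "dq": joint speeds; "joint_efforts": joint torques, N m; "tcp_pos": TCP position; "tool_rot": TCP orientation; "ft_force": force on the tool from outside, world axes, zero at the start; "wrist_torque": the same for the moment, N m; "opening": opening from 0.0 (shut) to 1.0 (fully open).
Only numpy, scipy, OpenCV 4.12 (cv2) and the standard library are available. Lean on these libraries where they do the work, as an engineer would, in place of code of your own. Each camera call takes 0.05 s, during which the arm holds its last target.

### The job

Get the dish shaker ready to run: lay every culture dish from the bench flat on the shaker's tray, either way up, side by side and not stacked, then lay the clear cover over them on its two end blocks. Lock both blue studs of the cover (line each one up with its slot, push it in against its spring and give it a full quarter turn clockwise so that it stays down), and turn the black speed knob until the pointer in the window stands at the red mark. Let go of everything at the end, and do not disturb the other things on the bench.

Things in the scene. Friction and masses are not known exactly. Their poses are not given: they have to be found in the camera images.
- shaker: Dish shaker, fixed: low white housing 120 mm (x) by 424 mm (y). Origin at bench height under the centre of the tray; z up; long axis y. From +y to -y: slotted end block, tray, slotted end block, grey console with knob and scale window (console top 60 mm above the bench, from y = -158 to -268 mm).
- tray_centre (a point): Centre of the tray's floor (black mat), 40 mm above the bench; axes as the shaker. The tray is free 108 mm along x (between rims 8 mm high) and 200 mm along y (between the end blocks, 20 mm higher than the floor). A row of three dishes along y fits, e.g. at y = -66, 0, +66 mm.
- cover_seat (a point): Place of the middle of the cover's underside, 60 mm above the bench on the two grey end blocks; axes as the shaker. Cover's long side along y, either way round. Guides leaning outwards, 10 mm high, leave it 2 mm play. Each block has at x = 0, y = +-125 mm a slot 34 mm long (x), 12 mm wide (y) in a 6 mm top plate, hollow below.
- cover_grip (a point): Centre of the loose cover's grip bar: aluminium, 14 mm wide (x), 80 mm long (y), 14 mm high, 33 mm above the cover's underside. The cover is a clear plate 100 mm (x) by 296 mm (y), 5 mm thick, 0.35 to 0.55 kg; at the start it lies flat on the bench in front of the shaker. Axes: x across, y along the cover, z up.
- stud_l_grip (a point): Centre of the blue grip of the captive stud 125 mm from the cover's middle at its +y end: bar 36 mm long (x), 12 wide (y), 18 high, white line along it, on a flange 30 mm across, 4 mm thick. Raised, this point is 33 mm above the cover's underside; it sinks as pressed. Its foot, a cross bar 26 x 6 x 4 mm parallel to the grip, is inside the cover while raised.
- stud_r_grip (a point): The same for the stud at the cover's -y end.
- stud_l (a joint): How far stud_l is pressed in, m: 0 raised (spring 1.4 N) to 0.014 (6.3 N). It goes in only with the cover seated and the bar within 0.2 rad of turn 0; else the foot stops on the block after 1 mm. From 0.012 on it is free to turn; turned, it springs back only to about 0.011 and stays, locked. Let go unturned, it springs up.
- stud_l_turn (a joint): Turn of stud_l relative to the cover, rad, growing clockwise seen from above, -0.15 to 1.65: 0 = grip bar across the cover (along the cover's x), in line with the slot; 1.57 = along the cover's y, locked when pressed in. Light friction (0.015 N m); it starts somewhere between.
- stud_r (a joint): As stud_l, for the other stud.
- stud_r_turn (a joint): As stud_l_turn, for the other stud.
- speed_knob_grip (a point): On the axis of the speed knob, 97 mm above the bench: black knob on the console with a grip bar 38 mm long (x of this point), 14 mm wide (y) and 32 mm high, 7 mm of it above this point and 25 mm below. The point turns with the knob.
- speed_knob (a joint): Knob angle, rad, 0 to 5, growing clockwise seen from above; stays where it is left. One rad moves the pointer 8 mm along the shaker's +x.
- pointer_tip (a point): Tip of the black pointer in the window on the console (62 mm above the bench, 255 mm from the tray centre along the shaker's -y); it slides along the shaker's x as the knob is turned, and cannot be touched. Axes as the shaker.
- mark_tip (a point): Tip of the red mark in the same window, opposite the pointer; fixed during a run, at another place each time. Its x in the shaker's frame is where the pointer tip must stand. Axes as the shaker.
- dish_a_centre (a point): Centre (half-way up) of a loose round covered culture dish, clear with amber filling, 56 mm across and 16 mm high, 40 g; z up at the start, along the dish's axis. One to three dishes are present.
- dish_b_centre (a point): Centre (half-way up) of a loose round covered culture dish, clear with amber filling, 56 mm across and 16 mm high, 40 g; z up at the start, along the dish's axis. One to three dishes are present.
- dish_c_centre (a point): Centre (half-way up) of a loose round covered culture dish, clear with amber filling, 56 mm across and 16 mm high, 40 g; z up at the start, along the dish's axis. One to three dishes are present.
- calculator: Pocket calculator lying on the bench at the right, 68 x 118 x 11 mm; leave it alone. Origin at its underside.
- green_box: Small green carton, 55 x 75 x 85 mm, behind and left of the dishes; leave it alone. Origin at its underside.
There are look-alikes about, which are no part of the job. What is shaped like the part that bears dish_b_centre but brown is not meant. What is shaped like the part that bears dish_a_centre but yellow is not meant.

How it is judged:
By the outcome, as a careful person would: the job done as asked, in the order asked, and still so for the second after the job is handed in, with the robot touching nothing.
Of dish_a, dish_b, dish_c only 1 to 3 are there at a start; the rules pass over those that are not, and their reading is None.
At some moment in a run one of dish_a, dish_b, dish_c may be knocked a few centimetres aside while the robot is not near it.
Once in a run the grip may slacken for a moment while it holds something.
It also fails if it takes over 210 s, if anything falls off the work surface, if the arm or the gripper's body presses on something with over 40 N, if the wrist force passes 120 N, or if a joint passes its speed limit or range.

## Working session

There is one attempt and no reset: what is moved stays moved. The work goes in short steps, Python scripts to look and compute and a tool call to move; the robot and the scene stay as the last step left them, time stands still between calls to the robot, and variables do not carry over. Pictures are saved under pics/ and viewed, and the job is handed in when it is done.

Besides the shell and the picture viewer there is one more tool, called by a JSON object that holds its "op" and its "data". jog_arm: Moves the arm, as the interface text tells. Its arguments: {"type":"object","properties":{"targets":{"type":"array"},"hand":{"type":"number"},"squeeze":{"type":"number"}},"required":["targets"]}

```bash
ls; mkdir -p pics
cat > h.py <<'E'
import numpy as np, cv2
from bench import state, optics, ticket
from scipy.spatial.transform import Rotation as R
def rot(m):
    r=np.array(m['rotation'],float)
    return r if r.shape==(3,3) else (R.from_rotvec(r).as_matrix() if r.size==3 else R.from_quat(r).as_matrix())
def save(n,im): cv2.imwrite('pics/'+n,cv2.cvtColor(im,cv2.COLOR_RGB2BGR))
def ray(cam,u,v,m=None):
    m=m or optics.camera_model(cam); K=np.array(m['camera_matrix'])
    x=(u-K[0,2])/K[0,0]; y=(v-K[1,2])/K[1,1]
    if cam=='wrist':
        r=np.hypot(x,y); s=np.sin(r)/r if r>1e-9 else 1
        d=np.array([x*s,-y*s,-np.cos(r)])
    else: d=np.array([x,-y,-1.])
    return np.array(m['xyz']),rot(m)@d
def atz(cam,u,v,z,m=None):
    o,d=ray(cam,u,v,m); return o+d*(z-o[2])/d[2]
def dep(cam,u,v,dp,m=None):
    o,d=ray(cam,u,v,m); m=m or optics.camera_model(cam)
    z=dp[int(round(v)),int(round(u))]
    c=rot(m).T@d
    return o+d*(z/-c[2])
def proj(cam,P,m=None):
    m=m or optics.camera_model(cam);K=np.array(m['camera_matrix'])
    c=rot(m).T@(np.array(P)-np.array(m['xyz'])); c=c*[1,-1,-1]
    if cam=='wrist':
        r=np.arctan2(np.hypot(c[0],c[1]),c[2]); s=r/max(np.hypot(c[0],c[1]),1e-9); x,y=c[0]*s,c[1]*s
    else: x,y=c[0]/c[2],c[1]/c[2]
    return K[0,0]*x+K[0,2],K[1,1]*y+K[1,2]
E
python3 - <<'E'
from h import *
print(state())
for c in ['scene','top','wrist']:
    m=optics.camera_model(c);print(c,m)
    im,d=optics.grab_frame(c); save(c+'0.png',im); np.save(c+'0.npy',d)
    for n in (['shaker','cover_grip','stud_l_grip','speed_knob_grip','pointer_tip','mark_tip','dish_a_centre','calculator','green_box'] if c=='top' else []):
        for b in optics.boxes_of(c,n): print(n,b)
E
```

```text
pics
{'clock': 0.0, 'joint_pos': array([-1.32517768,  0.52200908, -0.0363138 ,  1.59998688,  0.02121248,
        1.02111537, -0.11281532]), 'dq': array([-2.28737223e-03, -1.66720992e-03,  1.02981604e-05, -3.36417694e-04,
        1.21747290e-04, -1.71603099e-03, -1.58682493e-03]), 'joint_efforts': array([ 1.37548210e-03, -9.27114058e+01,  1.98040098e+00, -3.69914782e+01,
        1.78827258e-02,  8.38342152e-03,  4.19605999e-05]), 'tcp_pos': array([0.19407056, 0.59378496, 0.25573651]), 'tool_rot': array([-4.94062961e-01, -3.10241827e+00,  1.77581631e-03]), 'ft_force': array([ 0.28212959,  0.38846514, -0.83263779]), 'wrist_torque': array([ 0.02089912,  0.04097645, -0.00471026]), 'opening': 0.9967272503870719}
scene {'camera_matrix': array([[384.83691196,   0.        , 316.10248251],
       [  0.        , 384.83691196, 202.51950533],
       [  0.        ,   0.        ,   1.        ]]), 'xyz': array([-0.33580056, -0.82167777,  0.76188133]), 'rotation': array([ 0.98259784, -0.4289694 , -0.7255152 ])}
top {'camera_matrix': array([[397.78301366,   0.        , 318.26705501],
       [  0.     
[... 183 characters left out ...]
56, -1.59678691])}
shaker {'point': [345.1, 170.8], 'p': 0.97}
cover_grip {'point': [359.1, 238.2], 'p': 0.66}
stud_l_grip {'point': [319.3, 245.0], 'p': 0.55}
speed_knob_grip {'point': [394.1, 162.7], 'p': 0.45}
dish_a_centre {'point': [222.0, 206.3], 'p': 0.72}
dish_a_centre {'point': [191.6, 226.0], 'p': 0.66}
calculator {'point': [458.5, 224.3], 'p': 0.71}
green_box {'point': [169.0, 163.0], 'p': 0.58}
wrist {'camera_matrix': array([[309.70691629,   0.        , 316.06137383],
       [  0.        , 309.70691629, 204.28565975],
       [  0.        ,   0.        ,   1.        ]]), 'xyz': array([0.12109916, 0.61722528, 0.37423457]), 'rotation': array([-0.26499043, -0.19162288,  1.24454088])}
```

```bash
python3 -c "
import cv2
a=cv2.imread('pics/top0.png');cv2.imwrite('pics/top0b.png',cv2.resize(a[90:300,120:520],None,fx=2,fy=2,interpolation=cv2.INTER_CUBIC))"
```

```text
(no output)
```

View pics/top0b.png

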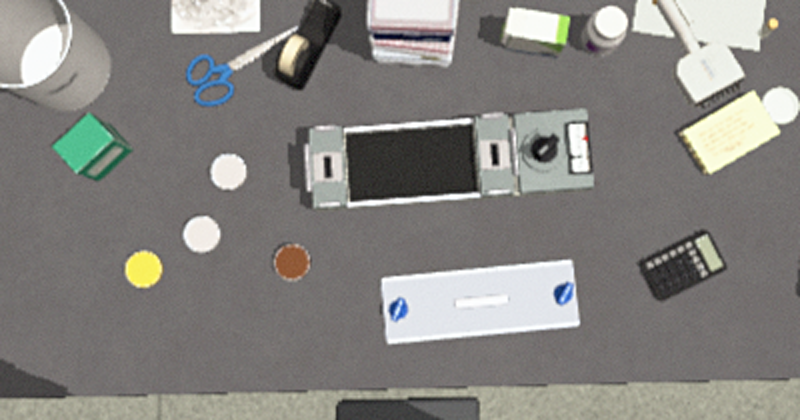

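View pics/scene0.png

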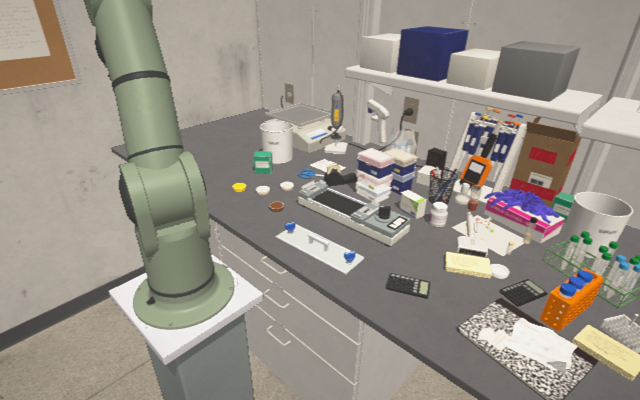

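View pics/wrist0.png

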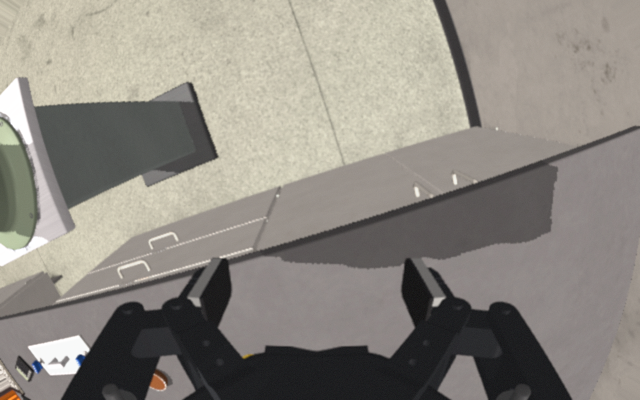

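The top view shows two pale dishes at crop (228,171) and (202,234), the yellow and brown look-alikes, the cover at (480,302), and the shaker with its console to the right. A white disc at (780,105) needs a check.

Run:
```python
from h import *
im=cv2.cvtColor(cv2.imread('pics/top0.png'),cv2.COLOR_BGR2RGB); d=np.load('top0.npy')
m=optics.camera_model('top')
f=lambda x,y:(120+x/2,90+y/2)
for n,p,z in [('d1',f(228,171),.016),('d2',f(202,234),.016),('disc',f(780,105),.01),('yel',f(143,269),.016),('brn',f(292,261),.016),
 ('cgL',f(456,303),.04),('cgR',f(508,299),.04),('c',f(482,301),.04),('studA',f(398,309),.042),('studB',f(564,293),.042),
 ('cov',f(382,279),.005),('cov',f(572,261),.005),('cov',f(579,325),.005),('cov',f(388,343),.005),
 ('slotL',f(327,166),.06),('slotR',f(494,153),.06),('knob',f(543,149),.104),('h1',f(587,109),.06),('h2',f(594,186),.06),('green',f(90,145),.085)]:
    u,v=p; print(n,np.round(p,1),im[int(v),int(u)],'z:',atz('top',u,v,z,m).round(4),'depth:',dep('top',u,v,d,m).round(4))
c=im[100:230,480:560]
a=cv2.imread('pics/scene0.png');cv2.imwrite('pics/sc0b.png',cv2.resize(a[150:290,220:520],None,fx=2.6,fy=2.6,interpolation=cv2.INTER_CUBIC))
```

```text
d1 [234.  175.5] [241 237 230] z: [0.6209 0.2554 0.016 ] depth: [0.6208 0.2553 0.0165]
d2 [221. 207.] [242 237 232] z: [0.5238 0.2963 0.016 ] depth: [0.5241 0.2973 0.0121]
disc [510.  142.5] [247 249 245] z: [ 0.6999 -0.6038  0.01  ] depth: [ 0.6983 -0.6005  0.0169]
yel [191.5 224.5] [248 239  91] z: [0.4723 0.3875 0.016 ] depth: [0.4722 0.3867 0.0185]
brn [266.  220.5] [148  93  54] z: [0.4783 0.1577 0.016 ] depth: [0.4784 0.158  0.0144]
cgL [348.  241.5] [253 253 253] z: [ 0.4076 -0.0899  0.04  ] depth: [ 0.4076 -0.0897  0.0424]
cgR [374.  239.5] [197 203 210] z: [ 0.4115 -0.1673  0.04  ] depth: [ 0.4116 -0.172   0.0008]
c [361.  240.5] [251 252 253] z: [ 0.4095 -0.1286  0.04  ] depth: [ 0.4095 -0.1283  0.0434]
studA [319.  244.5] [215 236 245] z: [ 0.401  -0.0033  0.042 ] depth: [ 0.401  -0.0033  0.0428]
studB [402.  236.5] [133 169 233] z: [ 0.4181 -0.2504  0.042 ] depth: [ 0.4182 -0.2511  0.0381]
cov [311.  229.5] [236 239 240] z: [0.4474 0.0208 0.005 ] depth: [0.4473 0.0207 0.0071]
cov [406.  220.5] [152 147 139] z: [ 0.467  -0.2719  0.005 ] depth: [ 0.4672 -0.2727  0.0009]
cov [409.5 252.5] [183 185 187] z: [ 0.3692 -0.2779  0.005 ] depth: [ 3.691e-01 -2.789e-01 -1.000e-04]
cov [314.  261.5] [226 229 231] z: [0.3495 0.014  0.005 ] depth: [ 0.3491  0.0143 -0.0037]
slotL [283.5 173. ] [31 28 31] z: [0.6163 0.0968 0.06  ] depth: [0.6202 0.099  0.0382]
slotR [367.  166.5] [16 17 17] z: [ 0.6285 -0.1528  0.06  ] depth: [ 0.6319 -0.1548  0.0418]
knob [391.5 164.5] [158 160 155] z: [ 0.6239 -0.2183  0.104 ] depth: [ 0.6245 -0.2188  0.1009]
h1 [413.5 144.5] [122 122 120] z: [ 0.6909 -0.294   0.06  ] depth: [ 0.7067 -0.3091 -0.0055]
h2 [417. 183.] [117 112 113] z: [ 0.5745 -0.2986  0.06  ] depth: [ 0.5825 -0.3117  0.0039]
green [165.  162.5] [ 82 190 144] z: [0.6537 0.4436 0.085 ] depth: [0.6538 0.4438 0.0847]
```

View pics/sc0b.png

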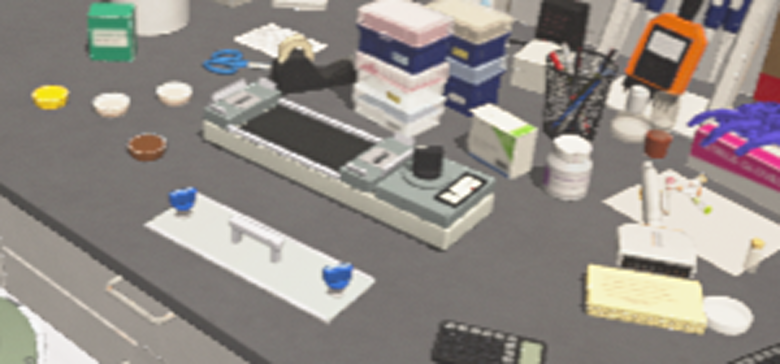

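Pixels check out: slot distance is 250 mm and stud distance about 248 mm. The disc at the right is a shallow boat, 0.92 m away and out of reach, so there are two dishes. Next I compute the moves.

```bash
cat >> h.py <<'E'
def Rt(yaw): # yaw deg; jaw dir = world y turned by yaw
    return (R.from_euler('z',yaw,degrees=True)*R.from_rotvec([0,np.pi,0]))
def pose():
    s=state(); return np.array(s['tcp_pos']),R.from_rotvec(s['tool_rot']),s
def yawof(r):
    y=r.as_matrix()[:,1]; return np.degrees(np.arctan2(-y[0],y[1]))
def rel(P,yaw,cur=None):
    p,r=cur or pose()[:2]
    t=r.inv().apply(np.array(P)-p); w=(r.inv()*Rt(yaw)).as_rotvec(degrees=True)
    return np.r_[t.round(4),w.round(2)].tolist()
def show(*wps):
    p,r,s=pose(); print('t%.2f'%s['clock'],'tcp',p.round(4),'yaw%.1f'%yawof(r),'q',s['joint_pos'].round(2),'F',s['ft_force'].round(1),'op%.3f'%s['opening'])
    for w in wps: print(w,'->',[float(x) for x in rel(w[:3],w[3],(p,r))])
SH=np.array([0.6224,-0.0280]); SY=2.8
def sh(x,y,z): 
    c,s=np.cos(np.radians(SY)),np.sin(np.radians(SY)); return [SH[0]+c*x-s*y,SH[1]+s*x+c*y,z]
E
python3 - <<'E'
from h import *
show((.621,.2554,.12,18),(.621,.2554,.12,0),(.524,.296,.15,0))
E
```

```text
t0.60 tcp [0.1941 0.5941 0.2563] yaw-18.1 q [-1.33  0.52 -0.04  1.6   0.02  1.02 -0.11] F [ 0.3  0.2 -0.2] op0.998
(0.621, 0.2554, 0.12, 18) -> [-0.511, -0.1893, 0.1363, -0.0, -0.0, -36.1]
(0.621, 0.2554, 0.12, 0) -> [-0.511, -0.1893, 0.1363, -0.0, -0.0, -18.1]
(0.524, 0.296, 0.15, 0) -> [-0.4061, -0.1808, 0.1063, -0.0, -0.0, -18.1]
```

{"op": "jog_arm", "data": {"targets": [[-0.511,-0.189,0.09,0,0,-18],[-0.511,-0.189,0.09,0,0,-18],[-0.511,-0.189,0.09,0,0,-18],[-0.511,-0.189,0.09,0,0,-18],[-0.511,-0.189,0.09,0,0,-18],[-0.511,-0.189,0.09,0,0,-18],[-0.511,-0.189,0.09,0,0,-18],[-0.511,-0.189,0.09,0,0,-18],[-0.511,-0.189,0.09,0,0,-18],[-0.511,-0.189,0.09,0,0,-18],[-0.511,-0.189,0.09,0,0,-18],[-0.511,-0.189,0.09,0,0,-18]], "hand": 0.0854, "squeeze": 30}}

```text
clock: 1.6
tcp_pos: [0.5822, 0.2861, 0.1746]
tool_rot: [0.003, 3.141, 0.0]
ft_force: [-0.2, 1.5, -0.1]
opening: 1.0
```

{"op": "jog_arm", "data": {"targets": [[0,0,0,0,0,0],[0,0,0,0,0,0]]}}

```text
clock: 1.77
tcp_pos: [0.584, 0.2832, 0.1738]
tool_rot: [-0.01, -3.142, 0.002]
ft_force: [-1.5, 0.3, 0.1]
opening: 0.999
```

Run:
```python
from h import *
show((.621,.2554,.15,0))
m=optics.camera_model('wrist');im,d=optics.grab_frame('wrist');save('w1.png',im)
for b in optics.boxes_of('wrist','dish_a_centre'): print(b,atz('wrist',*b['point'],.008,m).round(4), dep('wrist',*b['point'],d,m).round(4))
print(proj('wrist',[.621,.2554,.016],m))
```

```text
t1.77 tcp [0.584  0.2832 0.1738] yaw-0.4 q [-0.51  0.65 -0.05  1.6   0.04  0.89  0.99] F [-1.5  0.3  0.1] op0.999
(0.621, 0.2554, 0.15, 0) -> [-0.0372, -0.0276, 0.0238, -0.07, -0.0, -0.35]
{'point': [431.3, 80.5], 'p': 0.94} [0.4758 0.3908 0.008 ] [0.4767 0.3874 0.0168]
{'point': [335.0, 129.4], 'p': 0.9} [0.5254 0.2997 0.008 ] [0.5248 0.2992 0.0173]
(np.float64(288.5810376425971), np.float64(230.88151377495336))
```

View pics/w1.png

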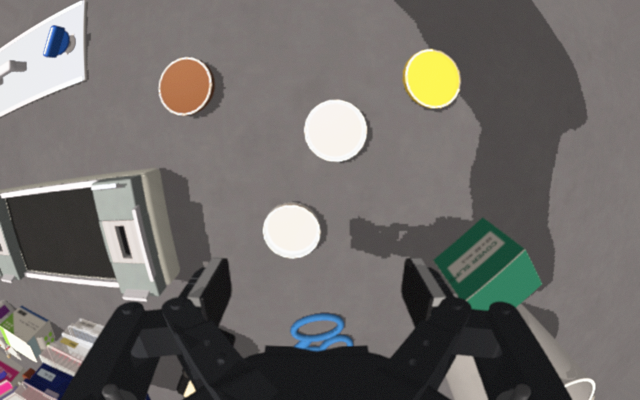

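Wrist view: dish 1 at (292,231), dish 2 at (335,130), plus the brown and yellow look-alikes. They're where the top camera put them.

Run:
```python
from h import *
im=cv2.imread('pics/w1.png')
m=optics.camera_model('wrist')
g=cv2.inRange(im,(205,205,205),(255,255,255))
n,l,st,ce=cv2.connectedComponentsWithStats(g)
for i in range(1,n):
    if st[i,4]>800: print(st[i],ce[i].round(1),atz('wrist',*ce[i],.014,m).round(4))
show((.622,.2554,.08,0),(.622,.2554,.03,0))
```

```text
[   0    1   85  115 5247] [41.6 60.8] [ 0.4124 -0.0423  0.014 ]
[ 304  100   63   62 3005] [335.  130.2] [0.5235 0.3027 0.014 ]
[ 263  205   57   53 2363] [291.  231.2] [0.6203 0.2612 0.014 ]
[ 103  210   50   72 1185] [127.1 242.3] [0.6379 0.0706 0.014 ]
t1.87 tcp [0.5819 0.2865 0.1745] yaw-0.1 q [-0.51  0.65 -0.06  1.6   0.04  0.89  0.99] F [-0.2  0.2  0.4] op0.998
(0.622, 0.2554, 0.08, 0) -> [-0.0402, -0.0311, 0.0945, 0.03, -0.02, -0.09]
(0.622, 0.2554, 0.03, 0) -> [-0.0402, -0.0311, 0.1445, 0.03, -0.02, -0.09]
```

{"op": "jog_arm", "data": {"targets": [[-0.04,-0.029,0.11,0,0,0],[-0.04,-0.029,0.11,0,0,0],[-0.04,-0.029,0.11,0,0,0],[-0.04,-0.029,0.11,0,0,0],[-0.04,-0.029,0.125,0,0,0],[-0.04,-0.029,0.14,0,0,0],[-0.04,-0.029,0.145,0,0,0],[-0.04,-0.029,0.145,0,0,0],[-0.04,-0.029,0.145,0,0,0]]}}

```text
clock: 2.62
tcp_pos: [0.6217, 0.2583, 0.0302]
tool_rot: [0.001, 3.141, 0.002]
ft_force: [-0.2, -0.5, 0.5]
opening: 0.998
```

Run:
```python
from h import *
show((.622,.2564,.024,0))
m=optics.camera_model('wrist');im,d=optics.grab_frame('wrist');save('w2.png',im)
```

```text
t2.62 tcp [0.6217 0.2583 0.0302] yaw-0.0 q [-0.45  0.87 -0.05  1.59  0.06  0.68  1.04] F [-0.2 -0.5  0.5] op0.998
(0.622, 0.2564, 0.024, 0) -> [-0.0003, -0.0019, 0.0062, 0.06, 0.02, -0.04]
```

View pics/w2.png

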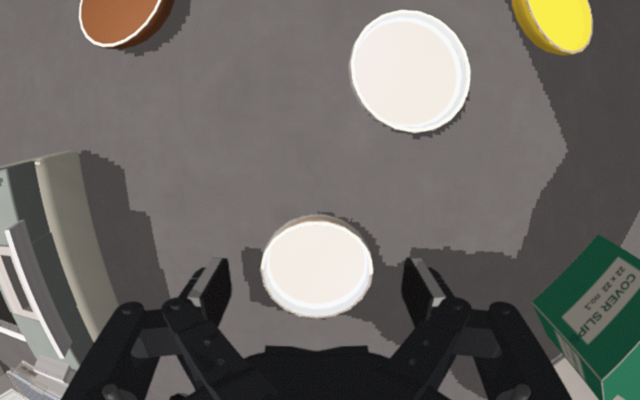

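The dish sits centred between the pads (317,262). I'll go down 6 mm, close and lift.

{"op": "jog_arm", "data": {"targets": [[0,0,0.003,0,0,0],[0,0,0.006,0,0,0],[0,0,0.006,0,0,0]]}}

```text
clock: 2.92
tcp_pos: [0.6219, 0.2583, 0.0244]
tool_rot: [0.001, 3.141, 0.002]
ft_force: [-0.7, 0.1, -0.3]
opening: 0.998
```

{"op": "jog_arm", "data": {"targets": [[0,0,0,0,0,0],[0,0,0,0,0,0],[0,0,0,0,0,0],[0,0,0,0,0,0],[0,0,0,0,0,0],[0,0,0,0,0,0],[0,0,0,0,0,0],[0,0,0,0,0,0]], "hand": 0.045, "squeeze": 30}}

```text
clock: 3.58
tcp_pos: [0.622, 0.2583, 0.0248]
tool_rot: [0.002, 3.141, 0.002]
ft_force: [-1.4, -1.1, 5.2]
opening: 0.643
```

Run:
```python
from h import *
show(sh(0,48,0.15)+[SY])
m=optics.camera_model('wrist');im,d=optics.grab_frame('wrist');save('w3.png',im)
```

```text
t3.58 tcp [0.622  0.2583 0.0248] yaw-0.1 q [-0.45  0.88 -0.05  1.59  0.06  0.67  1.04] F [-1.4 -1.1  5.2] op0.643
[np.float64(-1.7223889501894365), np.float64(47.914694592388834), 0.15, 2.8] -> [2.3937, 47.6541, -0.0675, 0.07, 0.06, -2.86]
```

View pics/w3.png

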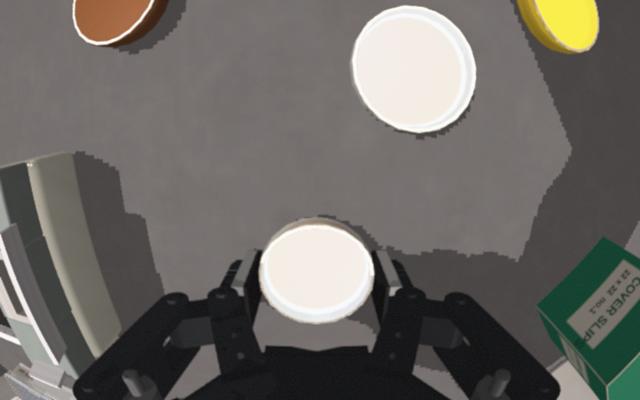

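Run:
```python
from h import *
show((.622,.2583,.13,0),sh(0,.048,0.13)+[SY],sh(0,.048,0.068)+[SY])
```

```text
t3.63 tcp [0.622  0.2583 0.0248] yaw-0.1 q [-0.45  0.88 -0.05  1.59  0.06  0.67  1.04] F [-1.9 -1.4  4.8] op0.638
(0.622, 0.2583, 0.13, 0) -> [-0.0001, 0.0001, -0.1052, 0.07, 0.06, -0.05]
[np.float64(0.6200552110498105), np.float64(0.01994269459238884), 0.13, 2.8] -> [0.0016, -0.2382, -0.1055, 0.07, 0.06, -2.85]
[np.float64(0.6200552110498105), np.float64(0.01994269459238884), 0.068, 2.8] -> [0.0017, -0.2383, -0.0435, 0.07, 0.06, -2.85]
```

{"op": "jog_arm", "data": {"targets": [[0,0,-0.03,0,0,0],[0,0,-0.06,0,0,0],[0,-0.02,-0.09,0,0,0],[0,-0.05,-0.105,0,0,-1],[0,-0.09,-0.105,0,0,-2],[0,-0.13,-0.105,0,0,-2.8],[0.001,-0.165,-0.105,0,0,-2.8],[0.002,-0.2,-0.105,0,0,-2.8],[0.002,-0.225,-0.105,0,0,-2.8],[0.002,-0.238,-0.105,0,0,-2.8],[0.002,-0.238,-0.105,0,0,-2.8],[0.002,-0.238,-0.105,0,0,-2.8]]}}

```text
clock: 4.63
tcp_pos: [0.6198, 0.0203, 0.1296]
tool_rot: [-0.074, 3.139, 0.003]
ft_force: [-0.3, 0.5, -0.4]
opening: 0.646
```

Run:
```python
from h import *
show(sh(0,.048,0.068)+[SY])
m=optics.camera_model('wrist');im,d=optics.grab_frame('wrist');save('w4.png',im)
```

```text
t4.63 tcp [0.6198 0.0203 0.1296] yaw2.7 q [-0.07  0.66 -0.08  1.71  0.07  0.77  1.43] F [-0.3  0.5 -0.4] op0.646
[np.float64(0.6200552110498105), np.float64(0.01994269459238884), 0.068, 2.8] -> [-0.0002, -0.0005, 0.0616, 0.09, 0.07, -0.1]
```

View pics/w4.png

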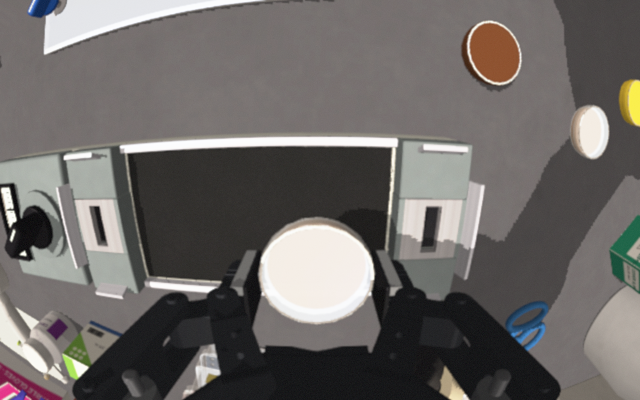

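Dish held at (316,270). The two slots are visible at (97,226) and (431,227), so I'll use them to refine the shaker pose.

Run:
```python
from h import *
m=optics.camera_model('wrist')
a=atz('wrist',431,227,.06,m);b=atz('wrist',97.5,226,.06,m)
print(a,b,np.linalg.norm(a-b),(a+b)/2,np.degrees(np.arctan2(-(a-b)[0],(a-b)[1])))
for u,v in [(121,150),(396,139),(150,277)]: print(atz('wrist',u,v,.048,m))
```

```text
[0.61472751 0.09921397 0.06      ] [ 0.62845766 -0.15134014  0.06      ] 0.2509300249102569 [ 0.62159259 -0.02606309  0.06      ] 3.136622341851316
[ 0.57076724 -0.12660786  0.048     ]
[0.55860829 0.07031204 0.048     ]
[ 0.67628516 -0.11523751  0.048     ]
```

{"op": "jog_arm", "data": {"targets": [[0,0,0.03,0,0,0],[0,0,0.045,0,0,0],[0,0,0.055,0,0,0],[0,0,0.06,0,0,0],[0,0,0.063,0,0,0],[0,0,0.063,0,0,0]]}}

```text
clock: 5.18
tcp_pos: [0.62, 0.0222, 0.0666]
tool_rot: [-0.078, 3.139, 0.004]
ft_force: [-0.1, 0.0, -0.7]
opening: 0.636
```

```bash
sed -i 's/^SH=.*/SH=np.array([0.622,-0.027]); SY=3.0/' h.py
python3 - <<'E'
from h import *
show()
m=optics.camera_model('wrist');im,d=optics.grab_frame('wrist');save('w5.png',im)
E
```

```text
t5.18 tcp [0.62   0.0222 0.0666] yaw2.8 q [-0.08  0.76 -0.08  1.74  0.08  0.65  1.42] F [-0.1  0.  -0.7] op0.636
```

View pics/w5.png

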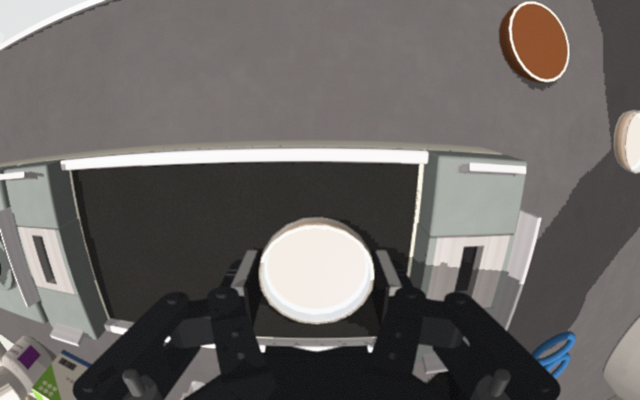

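{"op": "jog_arm", "data": {"targets": [[0,0,0.001,0,0,0],[0,0,0.0015,0,0,0],[0,0,0.0015,0,0,0]]}}

```text
clock: 5.48
tcp_pos: [0.6204, 0.022, 0.066]
tool_rot: [-0.077, 3.138, 0.004]
ft_force: [-0.4, 0.2, -0.2]
opening: 0.639
```

{"op": "jog_arm", "data": {"targets": [[0,0,0,0,0,0],[0,0,0,0,0,0],[0,0,0,0,0,0],[0,0,-0.004,0,0,0],[0,0,-0.02,0,0,0],[0,0,-0.05,0,0,0],[0,0,-0.08,0,0,0],[0,0,-0.08,0,0,0]], "hand": 0.074}}

```text
clock: 6.15
tcp_pos: [0.6225, 0.0219, 0.1516]
tool_rot: [-0.076, 3.131, 0.004]
ft_force: [0.4, 0.4, 0.5]
opening: 0.865
```

Run:
```python
from h import *
im,d=optics.grab_frame('top');save('t2.png',im[90:290,140:460])
m=optics.camera_model('top')
for b in optics.boxes_of('top','dish_a_centre'): print(b,atz('top',*b['point'],.016,m).round(4), dep('top',*b['point'],d,m).round(4))
show((.524,.298,.13,-20),(.524,.298,.07,-20))
m=optics.camera_model('wrist');im,d=optics.grab_frame('wrist');save('w6.png',im)
```

```text
{'point': [192.1, 226.6], 'p': 0.73} [0.4658 0.3857 0.016 ] [0.4657 0.3853 0.0171]
{'point': [222.3, 208.0], 'p': 0.51} [0.5206 0.2922 0.016 ] [0.5203 0.2916 0.0186]
t6.25 tcp [0.6208 0.0218 0.1473] yaw2.8 q [-0.07  0.64 -0.09  1.7   0.07  0.8   1.43] F [ 1.1 -1.1 -0.8] op0.866
(0.524, 0.298, 0.13, -20) -> [0.0832, 0.2806, 0.0176, 0.19, 0.25, 22.8]
(0.524, 0.298, 0.07, -20) -> [0.0835, 0.2804, 0.0776, 0.19, 0.25, 22.8]
```

View pics/w6.png

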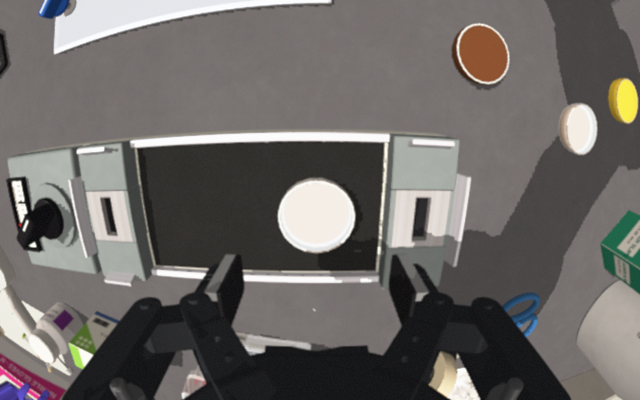

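View pics/t2.png

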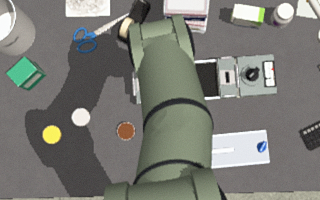

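Dish 1 lies flat on the tray at (316,215). Next is dish 2.

{"op": "jog_arm", "data": {"targets": [[0.083,0.28,0.02,0,0,18],[0.083,0.28,0.02,0,0,18],[0.083,0.28,0.02,0,0,18],[0.083,0.28,0.02,0,0,18],[0.083,0.28,0.02,0,0,18],[0.083,0.28,0.02,0,0,18],[0.083,0.28,0.02,0,0,18],[0.083,0.28,0.02,0,0,18],[0.083,0.28,0.06,0,0,18],[0.083,0.28,0.06,0,0,18],[0.083,0.28,0.06,0,0,18],[0.083,0.28,0.06,0,0,18]], "hand": 0.0854}}

```text
clock: 7.3
tcp_pos: [0.5239, 0.297, 0.0869]
tool_rot: [0.416, 3.112, 0.003]
ft_force: [0.5, -0.4, 0.5]
opening: 1.0
```

Run:
```python
from h import *
m=optics.camera_model('wrist');im,d=optics.grab_frame('wrist');save('w7.png',im)
for b in optics.boxes_of('wrist','dish_a_centre'): print(b,atz('wrist',*b['point'],.008,m).round(4))
show((.524,.298,.028,-15))
```

```text
{'point': [436.3, 123.0], 'p': 0.6} [0.4765 0.3917 0.008 ]
{'point': [320.9, 226.4], 'p': 0.58} [0.5262 0.2992 0.008 ]
t7.40 tcp [0.5244 0.2973 0.0878] yaw-15.2 q [-0.62  0.7   0.01  1.78 -0.01  0.65  0.7 ] F [ 0.7 -0.6 -0.4] op0.999
(0.524, 0.298, 0.028, -15) -> [0.0008, 0.0003, 0.0598, 0.23, 0.18, -0.24]
```

View pics/w7.png

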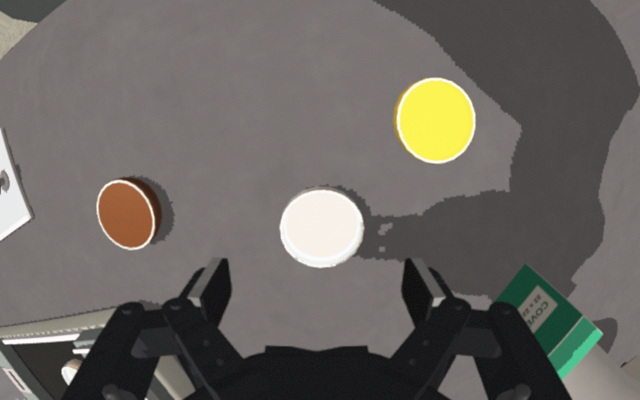

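Dish 2 at (321,227) is between the fingers, about 1 mm off centre, so I descend and grip.

{"op": "jog_arm", "data": {"targets": [[-0.001,0.001,0.03,0,0,0],[-0.001,0.001,0.045,0,0,0],[-0.001,0.001,0.055,0,0,0],[-0.001,0.001,0.061,0,0,0],[-0.001,0.001,0.061,0,0,0],[-0.001,0.001,0.061,0,0,0]]}}

```text
clock: 7.9
tcp_pos: [0.5263, 0.2983, 0.0276]
tool_rot: [0.416, 3.11, 0.006]
ft_force: [0.3, 0.1, -0.3]
opening: 1.0
```

{"op": "jog_arm", "data": {"targets": [[0,0,0,0,0,0],[0,0,0,0,0,0],[0,0,0,0,0,0],[0,0,0,0,0,0],[0,0,0,0,0,0],[0,0,0,0,0,0],[0,0,0,0,0,0],[0,0,0,0,0,0]], "hand": 0.045}}

```text
clock: 8.57
tcp_pos: [0.5268, 0.2986, 0.0286]
tool_rot: [0.416, 3.109, 0.008]
ft_force: [-2.1, -1.9, 10.0]
opening: 0.637
```

Run:
```python
from h import *
show(sh(0,-.048,0.14)+[SY])
```

```text
t8.57 tcp [0.5268 0.2986 0.0286] yaw-15.3 q [-0.62  0.8   0.    1.79 -0.    0.54  0.69] F [-2.1 -1.9 10. ] op0.637
[np.float64(0.6245121258996613), np.float64(-0.07493421766821955), 0.14, 3.0] -> [-0.1931, -0.334, -0.1124, 0.28, 0.31, -18.26]
```

{"op": "jog_arm", "data": {"targets": [[0,0,-0.03,0,0,0],[0,0,-0.065,0,0,-1],[0,-0.01,-0.1,0,0,-3],[-0.02,-0.04,-0.112,0,0,-6],[-0.042,-0.072,-0.112,0,0,-10],[-0.062,-0.107,-0.112,0,0,-14],[-0.082,-0.142,-0.112,0,0,-18],[-0.102,-0.177,-0.112,0,0,-18],[-0.122,-0.211,-0.112,0,0,-18],[-0.142,-0.246,-0.112,0,0,-18],[-0.162,-0.28,-0.112,0,0,-18],[-0.18,-0.312,-0.112,0,0,-18]]}}

```text
clock: 9.57
tcp_pos: [0.618, -0.0529, 0.1402]
tool_rot: [-0.074, 3.134, 0.006]
ft_force: [0.5, 0.5, -1.0]
opening: 0.637
```

{"op": "jog_arm", "data": {"targets": [[-0.01,-0.016,0,0,0,0],[-0.01,-0.016,0,0,0,0],[-0.01,-0.016,0,0,0,0]]}}

```text
clock: 9.82
tcp_pos: [0.6289, -0.0697, 0.1404]
tool_rot: [-0.07, 3.134, 0.006]
ft_force: [-0.2, 0.6, -0.2]
opening: 0.636
```

Run:
```python
from h import *
m=optics.camera_model('wrist');im,d=optics.grab_frame('wrist');save('w8.png',im)
show(sh(0,-.048,0.07)+[SY])
```

```text
t9.87 tcp [ 0.6287 -0.0682  0.1404] yaw2.7 q [ 0.08  0.66 -0.09  1.68  0.07  0.8   1.57] F [-0.   0.3 -0.3] op0.643
[np.float64(0.6245121258996613), np.float64(-0.07493421766821955), 0.07, 3.0] -> [0.0049, -0.0068, 0.0703, 0.23, 0.39, -0.32]
```

View pics/w8.png

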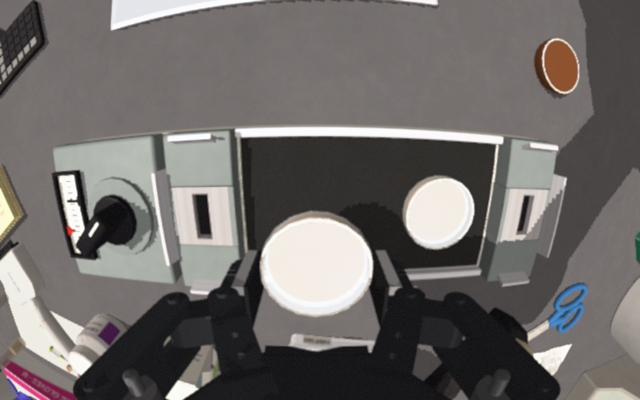

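Dish 2 is held level at (316,263) and dish 1 is still on the tray at (438,212). I'll lower to just above the mat.

{"op": "jog_arm", "data": {"targets": [[0.004,-0.006,0.03,0,0,0],[0.004,-0.007,0.05,0,0,0],[0.004,-0.007,0.062,0,0,0],[0.004,-0.007,0.068,0,0,0],[0.004,-0.007,0.071,0,0,0],[0.004,-0.007,0.071,0,0,0]]}}

```text
clock: 10.37
tcp_pos: [0.6257, -0.0742, 0.0696]
tool_rot: [-0.075, 3.134, 0.007]
ft_force: [0.5, 0.2, -0.6]
opening: 0.637
```

{"op": "jog_arm", "data": {"targets": [[0,0,0.001,0,0,0],[0,0,0.002,0,0,0],[0,0,0.002,0,0,0]]}}

```text
clock: 10.62
tcp_pos: [0.6264, -0.0739, 0.0688]
tool_rot: [-0.075, 3.132, 0.007]
ft_force: [-0.5, 1.6, 6.8]
opening: 0.636
```

{"op": "jog_arm", "data": {"targets": [[0,0,0,0,0,0],[0,0,0,0,0,0],[0,0,0,0,0,0],[0,0,-0.004,0,0,0],[0,0,-0.02,0,0,0],[0,0,-0.05,0,0,0],[0,0,-0.08,0,0,0],[0,0,-0.08,0,0,0]], "hand": 0.072}}

```text
clock: 11.28
tcp_pos: [0.628, -0.0747, 0.1544]
tool_rot: [-0.074, 3.125, 0.006]
ft_force: [-0.1, 0.1, 0.1]
opening: 0.843
```

Run:
```python
from h import *
m=optics.camera_model('wrist');im,d=optics.grab_frame('wrist');save('w9.png',im)
show((.41,-.128,.17,-86),(.41,-.128,.17,94))
```

```text
t11.33 tcp [ 0.6272 -0.0746  0.152 ] yaw2.7 q [ 0.09  0.65 -0.09  1.68  0.07  0.81  1.59] F [ 0.5 -0.3 -1. ] op0.841
(0.41, -0.128, 0.17, -86) -> [0.2192, -0.043, -0.0212, 0.78, 0.46, 88.72]
(0.41, -0.128, 0.17, 94) -> [0.2192, -0.043, -0.0212, -0.46, 0.79, -91.27]
```

View pics/w9.png

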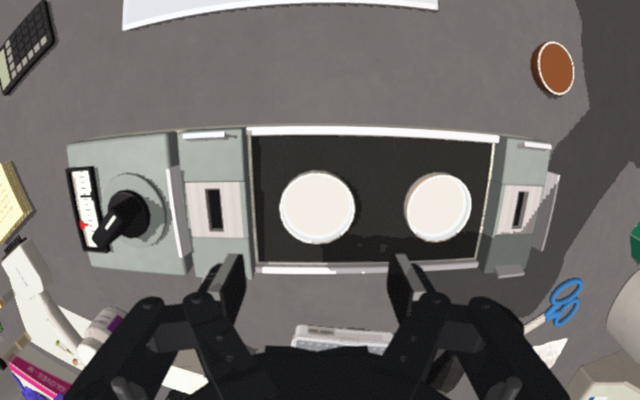

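Both dishes lie flat, side by side, at (317,207) and (437,207). Next I go over the cover.

{"op": "jog_arm", "data": {"targets": [[0.04,-0.005,-0.02,0,0,7],[0.08,-0.015,-0.02,0,0,14],[0.12,-0.022,-0.02,0,0,21],[0.16,-0.03,-0.02,0,0,28],[0.2,-0.04,-0.02,0,0,35],[0.215,-0.043,-0.02,0,0,42],[0.215,-0.043,-0.02,0,0,49],[0.215,-0.043,-0.02,0,0,56],[0.215,-0.043,-0.02,0,0,63],[0.215,-0.043,-0.02,0,0,70],[0.215,-0.043,-0.02,0,0,77],[0.215,-0.043,-0.02,0,0,84]]}}

```text
clock: 12.33
tcp_pos: [0.4139, -0.1278, 0.1685]
tool_rot: [2.049, 2.372, 0.018]
ft_force: [-0.1, 0.5, -0.3]
opening: 0.848
```

Run:
```python
from h import *
show((.41,-.128,.15,-86))
im,d=optics.grab_frame('top');save('t3.png',im)
m=optics.camera_model('wrist');im,d=optics.grab_frame('wrist');save('w10.png',im)
```

```text
t12.33 tcp [ 0.4139 -0.1278  0.1685] yaw-81.6 q [-0.06  0.37  0.29  2.19 -0.2   0.59  0.51] F [-0.1  0.5 -0.3] op0.848
(0.41, -0.128, 0.15, -86) -> [0.0004, -0.0042, 0.0184, 0.76, -0.17, 4.38]
```

View pics/w10.png

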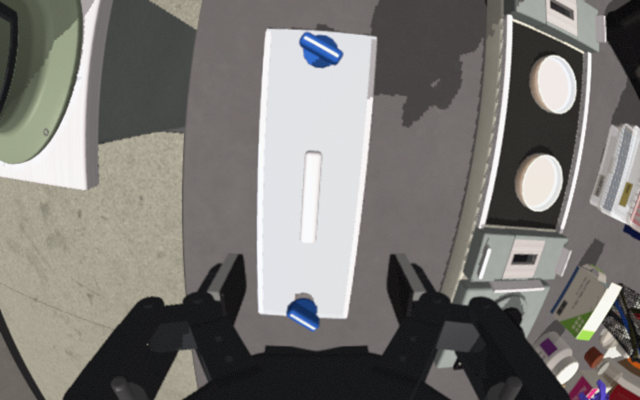

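View pics/t3.png

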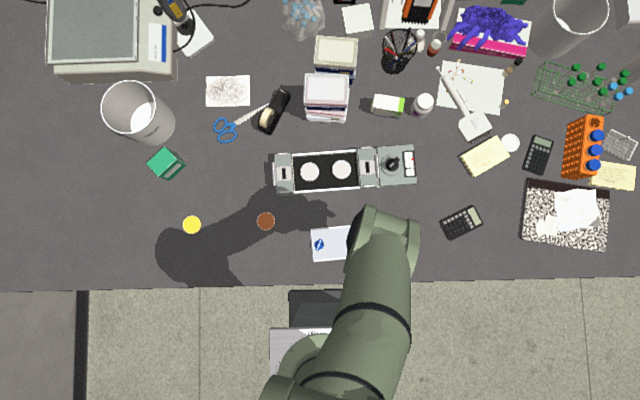

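No other dishes are on the bench. The grip bar runs from (315,152) to (308,242), with the studs at (321,48) and (303,314).

Run:
```python
from h import *
m=optics.camera_model('wrist')
a=atz('wrist',314.5,152,.04,m);b=atz('wrist',308.5,242,.04,m)
print(a,b,(a+b)/2,np.linalg.norm(a-b),np.degrees(np.arctan2(-(a-b)[0],(a-b)[1])))
a=atz('wrist',321,48,.042,m);b=atz('wrist',303.5,313,.042,m)
print(a,b,(a+b)/2,np.linalg.norm(a-b),np.degrees(np.arctan2(-(a-b)[0],(a-b)[1])))
# stud bar line ends
for p,q in [((303,39),(339,58)),((291,305),(318,325))]:
    a=atz('wrist',*p,.042,m);b=atz('wrist',*q,.042,m);print(a,b,np.degrees(np.arctan2((b-a)[1],(b-a)[0])),np.linalg.norm(a-b))
show((.411,-.1285,.042,-86))
```

```text
[ 0.40817177 -0.08568936  0.04      ] [ 0.41455945 -0.16386772  0.04      ] [ 0.41136561 -0.12477854  0.04      ] 0.07843888231776101 4.671056971090461
[ 0.40072642 -0.00256764  0.042     ] [ 0.4202733 -0.2398761  0.042    ] [ 0.41049986 -0.12122187  0.042     ] 0.2381121263127174 4.70877121515223
[0.3858524  0.00274546 0.042     ] [ 0.41569275 -0.00834512  0.042     ] -20.38828621785794 0.03183469767857418
[ 0.40712151 -0.2319746   0.042     ] [ 0.43663833 -0.25320015  0.042     ] -35.7199232099986 0.036356108273104246
t12.43 tcp [ 0.414  -0.1277  0.1685] yaw-81.4 q [-0.06  0.37  0.29  2.19 -0.2   0.59  0.52] F [ 0.7 -0.2 -0.2] op0.844
(0.411, -0.1285, 0.042, -86) -> [-0.0006, -0.0047, 0.1264, 0.75, -0.15, 4.59]
```

{"op": "jog_arm", "data": {"targets": [[0,-0.004,0.03,0.7,-0.1,4.5],[0,-0.004,0.06,0.7,-0.1,4.5],[0,-0.004,0.085,0.7,-0.1,4.5],[0,-0.004,0.1,0.7,-0.1,4.5],[0,-0.004,0.1,0.7,-0.1,4.5],[0,-0.004,0.1,0.7,-0.1,4.5]], "hand": 0.06}}

```text
clock: 12.93
tcp_pos: [0.4107, -0.128, 0.0681]
tool_rot: [-2.137, -2.301, -0.001]
ft_force: [-0.2, -0.3, -0.0]
opening: 0.7
```

Run:
```python
from h import *
show((.411,-.127,.042,-86))
m=optics.camera_model('wrist');im,d=optics.grab_frame('wrist');save('w11.png',im)
```

```text
t12.93 tcp [ 0.4107 -0.128   0.0681] yaw-85.8 q [ 0.02  0.58  0.19  2.24 -0.31  0.35  0.54] F [-0.2 -0.3 -0. ] op0.700
(0.411, -0.127, 0.042, -86) -> [0.0009, 0.0004, 0.0261, -0.05, -0.09, 0.23]
```

View pics/w11.png

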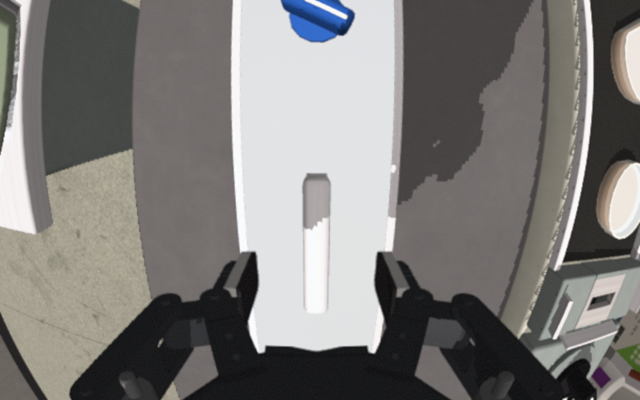

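The bar is centred between the jaws (316,245). Descend and grip.

{"op": "jog_arm", "data": {"targets": [[0.001,0,0.012,0,0,0],[0.001,0,0.022,0,0,0],[0.001,0,0.026,0,0,0],[0.001,0,0.026,0,0,0]]}}

```text
clock: 13.32
tcp_pos: [0.4111, -0.127, 0.0426]
tool_rot: [-2.137, -2.301, -0.002]
ft_force: [0.1, -0.2, -0.7]
opening: 0.704
```

{"op": "jog_arm", "data": {"targets": [[0,0,0,0,0,0],[0,0,0,0,0,0],[0,0,0,0,0,0],[0,0,0,0,0,0],[0,0,0,0,0,0],[0,0,0,0,0,0],[0,0,0,0,0,0],[0,0,0,0,0,0],[0,0,0,0,0,0],[0,0,0,0,0,0]], "hand": 0.005, "squeeze": 80}}

```text
clock: 14.15
tcp_pos: [0.4112, -0.127, 0.0432]
tool_rot: [-2.138, -2.301, -0.002]
ft_force: [-2.0, 0.6, 13.4]
opening: 0.141
```

Run:
```python
from h import *
show((.411,-.127,.16,-87))
```

```text
t14.15 tcp [ 0.4112 -0.127   0.0432] yaw-85.8 q [ 0.05  0.64  0.15  2.24 -0.33  0.28  0.56] F [-2.   0.6 13.4] op0.141
(0.411, -0.127, 0.16, -87) -> [0.0002, -0.0001, -0.1168, 0.05, -0.08, 1.22]
```

{"op": "jog_arm", "data": {"targets": [[0,0,-0.02,0,0,0],[0,0,-0.05,0,0,0],[0,0,-0.08,0,0,1],[0,0,-0.11,0,0,1.2],[0,0,-0.12,0,0,1.2],[0,0,-0.12,0,0,1.2],[0,0,-0.12,0,0,1.2]]}}

```text
clock: 14.73
tcp_pos: [0.4112, -0.1269, 0.1632]
tool_rot: [2.161, 2.28, 0.004]
ft_force: [-0.8, 0.4, -4.3]
opening: 0.137
```

Run:
```python
from h import *
m=optics.camera_model('wrist');im,d=optics.grab_frame('wrist');save('w12.png',im)
show(sh(0,0,.165)+[SY-90])
```

```text
t14.78 tcp [ 0.4108 -0.1269  0.1625] yaw-87.0 q [-0.1   0.39  0.33  2.19 -0.23  0.59  0.45] F [-0.1  0.2 -4. ] op0.141
[np.float64(0.622), np.float64(-0.027), 0.165, -87.0] -> [0.0885, 0.2162, -0.0023, 0.01, -0.09, 0.05]
```

View pics/w12.png

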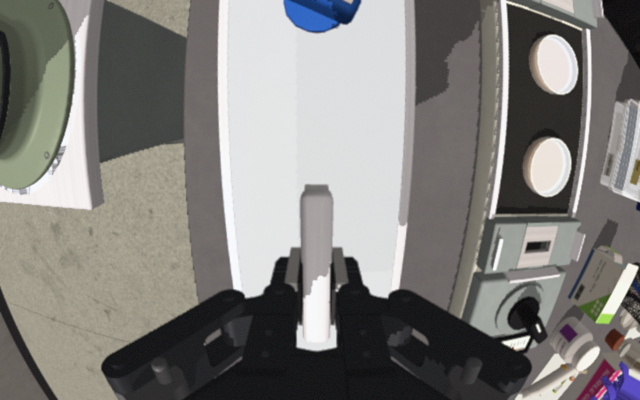

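The cover hangs level (4 N). I carry it over the shaker.

{"op": "jog_arm", "data": {"targets": [[0.005,0.025,-0.012,0,0,0],[0.02,0.055,-0.014,0,0,0],[0.035,0.087,-0.014,0,0,0],[0.048,0.118,-0.014,0,0,0],[0.06,0.148,-0.014,0,0,0],[0.072,0.176,-0.014,0,0,0],[0.081,0.198,-0.014,0,0,0],[0.086,0.21,-0.014,0,0,0],[0.0885,0.216,-0.014,0,0,0],[0.0885,0.216,-0.014,0,0,0],[0.0885,0.216,-0.014,0,0,0]]}}

```text
clock: 15.7
tcp_pos: [0.6208, -0.0277, 0.1755]
tool_rot: [-2.161, -2.277, 0.001]
ft_force: [-0.8, 0.4, -3.9]
opening: 0.144
```

Run:
```python
from h import *
m=optics.camera_model('wrist');im,d=optics.grab_frame('wrist');save('w13.png',im)
im,d=optics.grab_frame('top');save('t4.png',cv2.resize(im[110:230,240:440],None,fx=4,fy=4,interpolation=cv2.INTER_CUBIC))
im,d=optics.grab_frame('scene');save('s4.png',cv2.resize(im[150:270,260:440],None,fx=4,fy=4,interpolation=cv2.INTER_CUBIC))
show(sh(0,0,.12)+[SY-90])
```

```text
t15.85 tcp [ 0.621  -0.0278  0.1766] yaw-87.0 q [-0.26  0.63  0.32  1.69 -0.25  0.86  0.22] F [ 0.6 -0.5 -3.6] op0.142
[np.float64(0.622), np.float64(-0.027), 0.12, -87.0] -> [0.0007, 0.0011, 0.0566, -0.02, -0.09, -0.01]
```

View pics/w13.png

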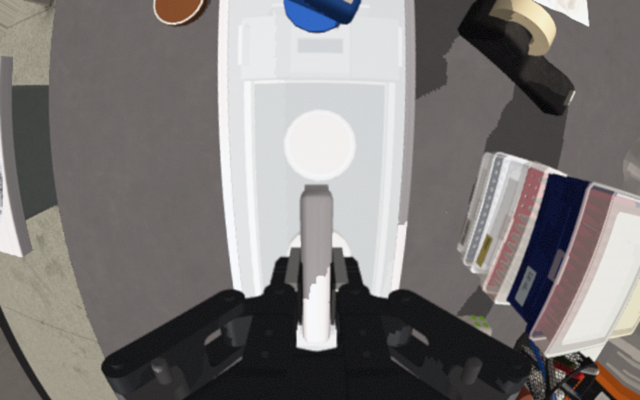

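View pics/t4.png

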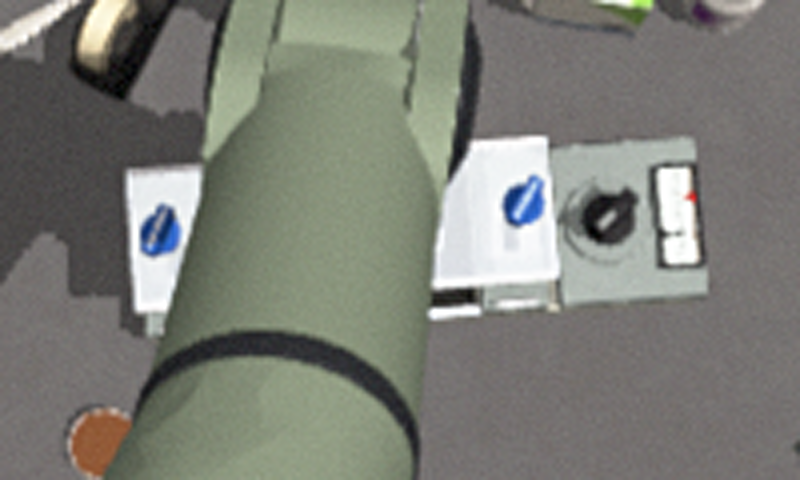

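View pics/s4.png

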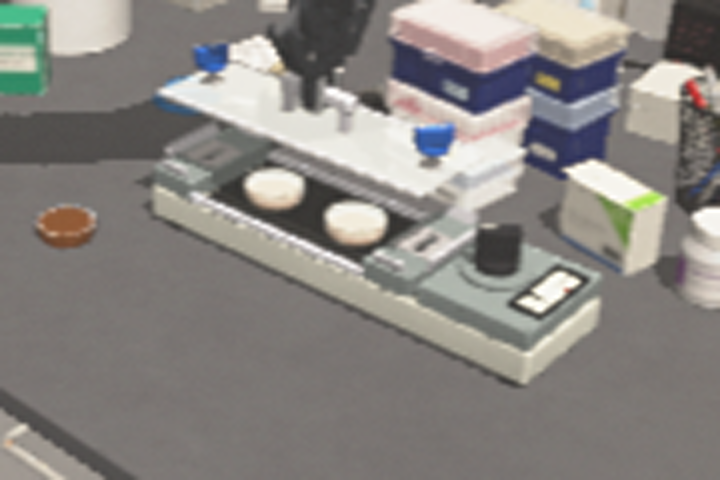

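The top view shows the studs at crop (160,230) and (523,203). I'll compare them with the seat.

Run:
```python
from h import *
im,d=optics.grab_frame('top')
m=optics.camera_model('top')
hsv=cv2.cvtColor(im,cv2.COLOR_RGB2HSV)
g=cv2.inRange(hsv,(100,120,60),(125,255,255)); g[:110]=0;g[200:]=0;g[:,:265]=0;g[:,385:]=0
n,l,st,ce=cv2.connectedComponentsWithStats(g)
P=[]
for i in range(1,n):
    if st[i,4]>15:
        p=atz('top',*ce[i],.172,m); print(st[i],ce[i],p); P.append(p)
# cover corners at plate top z=.138 from crop
for c in [(126,171),(137,313),(547,137),(557,276)]:
    print(atz('top',240+c[0]/4,110+c[1]/4,.138,m))
show(sh(0,0,.12)+[SY-90]); print(sh(0,.125,0),sh(0,-.125,0))
for xy in [(-.05,.148),(.05,.148),(.05,-.148),(-.05,-.148)]: print(sh(*xy,0))
```

```text
[366 154  10  12  61] [370.50819672 160.49180328] [ 0.62358607 -0.1506601   0.172     ]
[275 161  10  13  62] [279.91935484 167.87096774] [0.61079227 0.09459077 0.172     ]
[0.66097488 0.12134158 0.138     ]
[0.56034555 0.11518808 0.138     ]
[ 0.67602541 -0.17390471  0.138     ]
[ 0.57770057 -0.1768146   0.138     ]
t15.90 tcp [ 0.6212 -0.0277  0.1768] yaw-87.0 q [-0.26  0.63  0.32  1.69 -0.25  0.86  0.22] F [-0.3  0.4 -3.5] op0.141
[np.float64(0.622), np.float64(-0.027), 0.12, -87.0] -> [0.0005, 0.0008, 0.0568, 0.0, -0.1, -0.0]
[np.float64(0.615458005469632), np.float64(0.09782869184432173), 0] [np.float64(0.628541994530368), np.float64(-0.15182869184432174), 0]
[np.float64(0.5643228017383156), np.float64(0.11818037333152973), 0]
[np.float64(0.664185755213773), np.float64(0.1234139689558241), 0]
[np.float64(0.6796771982616844), np.float64(-0.17218037333152972), 0]
[np.float64(0.579814244786227), np.float64(-0.1774139689558241), 0]
```

Run:
```python
from h import *
p,r,s=pose(); m0=optics.camera_model('wrist')
Rc=R.from_matrix(rot(m0)); off=r.inv().apply(np.array(m0['xyz'])-p); dR=r.inv()*Rc
print(off, dR.as_rotvec())
def mod(tcp,rv):
    rr=R.from_rotvec(rv); return dict(camera_matrix=m0['camera_matrix'],xyz=np.array(tcp)+rr.apply(off),rotation=(rr*dR).as_rotvec())
for n,t,rv,a,b in [('w9',[ 0.6272,-0.0746,0.152],[-0.074,3.125,0.006],(519.5,209),(213.5,210)),
 ('w8',[ 0.6287,-0.0682,0.1404],[-0.072,3.134,.006],(525,215),(203.5,216)),
 ('w6',[0.6208,.0218,.1473],[-.076,3.133,.004],(423,219.5),(110,217))]:
    M=mod(t,rv);A=atz('wrist',*a,.06,M);B=atz('wrist',*b,.06,M)
    print(n,A,B,np.linalg.norm(A-B),(A+B)/2,np.degrees(np.arctan2(-(A-B)[0],(A-B)[1])))
```

```text
[ 7.61088268e-02 -3.52925021e-05 -1.17934406e-01] [2.05608785 2.05660609 0.31622084]
w9 [0.61510396 0.09671004 0.06      ] [ 0.62671966 -0.15030232  0.06      ] 0.24728531494150124 [ 0.62091181 -0.02679614  0.06      ] 2.692337421847393
w8 [0.61733413 0.101083   0.06      ] [ 0.62802438 -0.14791687  0.06      ] 0.2492292509448141 [ 0.62267925 -0.02341693  0.06      ] 2.4583559741713206
w6 [0.61818565 0.1009267  0.06      ] [ 0.6293393  -0.14886708  0.06      ] 0.2500426727180394 [ 0.62376247 -0.02397019  0.06      ] 2.5566395095059615
```

Run:
```python
from h import *
show((.623,-.0273,.119,-87.1))
```

```text
t15.90 tcp [ 0.6212 -0.0277  0.1768] yaw-87.0 q [-0.26  0.63  0.32  1.69 -0.25  0.86  0.22] F [-0.3  0.4 -3.5] op0.141
(0.623, -0.0273, 0.119, -87.1) -> [0.0002, 0.0018, 0.0578, 0.0, -0.1, 0.1]
```

{"op": "jog_arm", "data": {"targets": [[0,0.002,0.015,0,0,0.1],[0,0.002,0.035,0,0,0.1],[0,0.002,0.05,0,0,0.1],[0,0.002,0.058,0,0,0.1],[0,0.002,0.058,0,0,0.1],[0,0.002,0.058,0,0,0.1]]}}

```text
clock: 16.4
tcp_pos: [0.6232, -0.0278, 0.1192]
tool_rot: [-2.164, -2.276, -0.002]
ft_force: [-0.5, -0.3, -3.7]
opening: 0.143
```

Run:
```python
from h import *
show((.623,-.0273,.103,-87.1))
im,d=optics.grab_frame('wrist');save('w14.png',im)
im,d=optics.grab_frame('scene');save('s5.png',cv2.resize(im[160:260,280:420],None,fx=5.5,fy=5.5,interpolation=cv2.INTER_CUBIC))
im,d=optics.grab_frame('top');save('t5.png',cv2.resize(im[130:210,250:410],None,fx=5,fy=5,interpolation=cv2.INTER_CUBIC))
```

```text
t16.40 tcp [ 0.6232 -0.0278  0.1192] yaw-87.1 q [-0.24  0.71  0.29  1.72 -0.28  0.75  0.24] F [-0.5 -0.3 -3.7] op0.143
(0.623, -0.0273, 0.103, -87.1) -> [0.0005, -0.0001, 0.0162, -0.0, -0.09, -0.03]
```

View pics/w14.png

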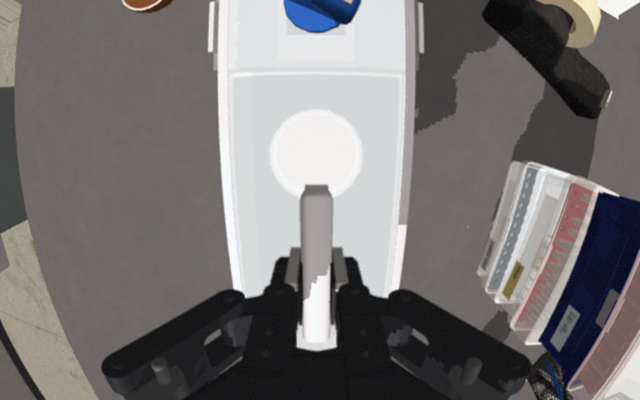

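View pics/s5.png

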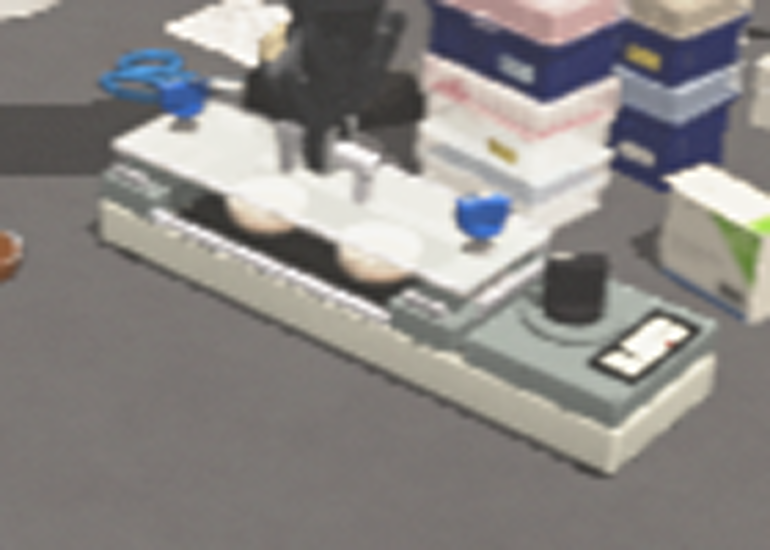

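View pics/t5.png

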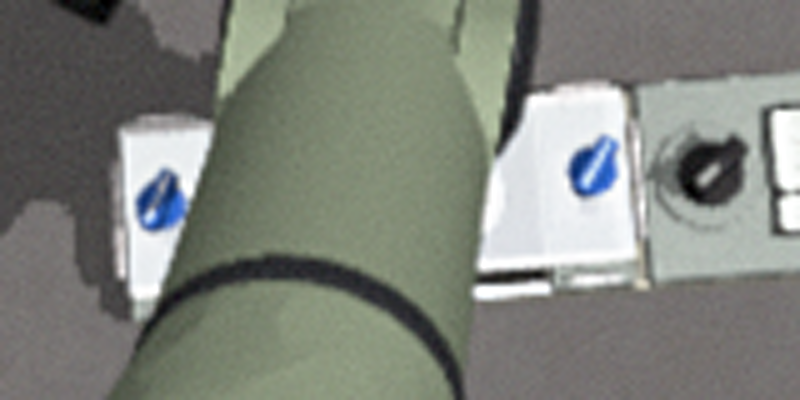

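The guides sit symmetrically round the cover (wrist view: 212 and 420, cover edges 219 to 414), so it's aligned. Lowering.

{"op": "jog_arm", "data": {"targets": [[0,0,0.005,0,0,0],[0,0,0.01,0,0,0],[0,0,0.013,0,0,0],[0,0,0.015,0,0,0],[0,0,0.016,0,0,0],[0,0,0.016,0,0,0]]}}

```text
clock: 17.05
tcp_pos: [0.6236, -0.0276, 0.1036]
tool_rot: [-2.164, -2.276, -0.003]
ft_force: [0.1, -0.2, -3.1]
opening: 0.144
```

{"op": "jog_arm", "data": {"targets": [[0,0,0.001,0,0,0],[0,0,0.002,0,0,0],[0,0,0.002,0,0,0]]}}

```text
clock: 17.3
tcp_pos: [0.6238, -0.0276, 0.1032]
tool_rot: [-2.165, -2.276, -0.004]
ft_force: [-10.4, 1.8, 24.6]
opening: 0.141
```

Run:
```python
from h import *
show()
im,d=optics.grab_frame('wrist');save('w15.png',im)
im,d=optics.grab_frame('scene');save('s6.png',cv2.resize(im[160:260,280:420],None,fx=5.5,fy=5.5,interpolation=cv2.INTER_CUBIC))
```

```text
t17.30 tcp [ 0.6238 -0.0276  0.1032] yaw-87.1 q [-0.24  0.73  0.28  1.73 -0.29  0.72  0.25] F [-10.4   1.8  24.6] op0.141
```

View pics/s6.png

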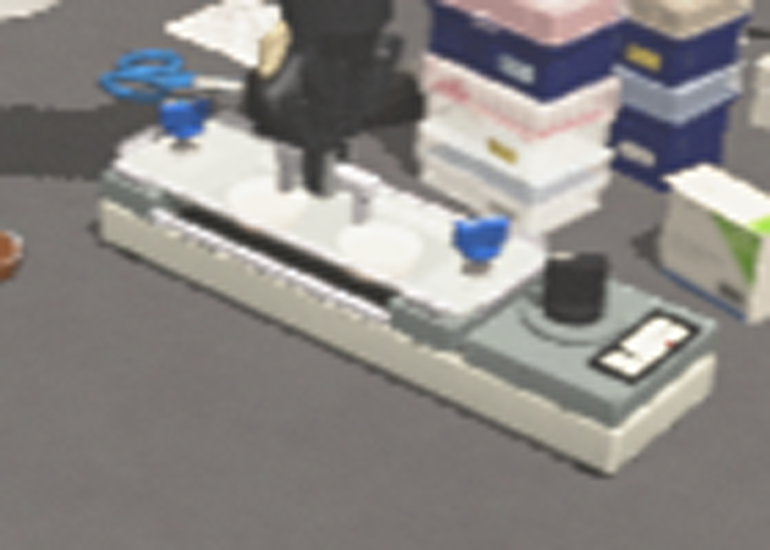

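The cover touched down at the predicted height (0.103) and sits on both blocks. Release and rise.

{"op": "jog_arm", "data": {"targets": [[0,0,0,0,0,0],[0,0,-0.001,0,0,0],[0,0,-0.001,0,0,0],[0,0,-0.001,0,0,0],[0,0,-0.001,0,0,0],[0,0,-0.02,0,0,0],[0,0,-0.05,0,0,0],[0,0,-0.08,0,0,0],[0,0,-0.08,0,0,0]], "hand": 0.045}}

```text
clock: 18.15
tcp_pos: [0.6258, -0.0282, 0.1884]
tool_rot: [2.162, 2.273, 0.012]
ft_force: [0.8, -0.9, -0.4]
opening: 0.527
```

Run:
```python
from h import *
show()
im,d=optics.grab_frame('wrist');save('w16.png',im)
im,d=optics.grab_frame('scene');save('s7.png',cv2.resize(im[160:260,280:420],None,fx=5.5,fy=5.5,interpolation=cv2.INTER_CUBIC))
```

```text
t18.15 tcp [ 0.6258 -0.0282  0.1884] yaw-87.1 q [-0.27  0.62  0.33  1.68 -0.25  0.87  0.21] F [ 0.8 -0.9 -0.4] op0.527
```

View pics/s7.png

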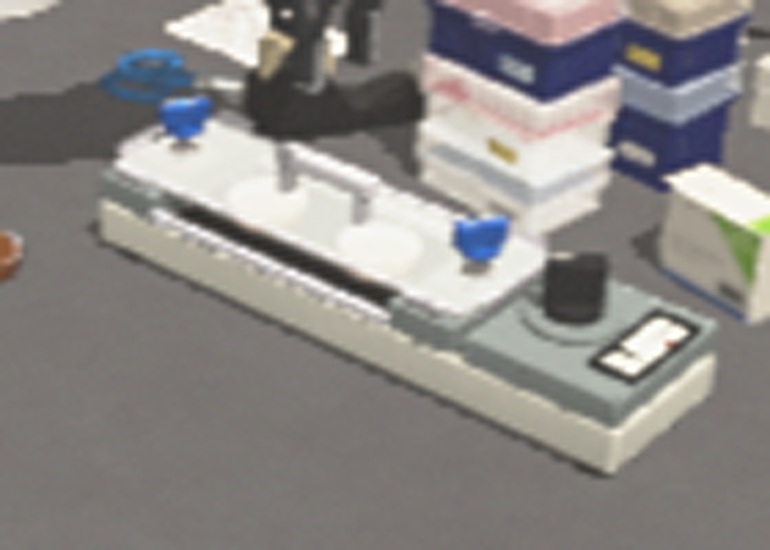

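View pics/w16.png

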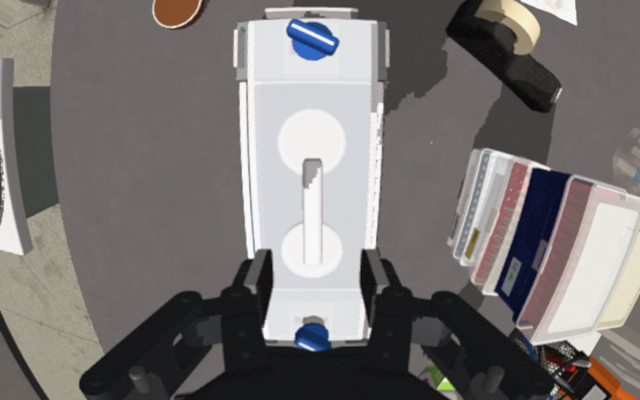

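The cover is seated within the guides. Next I go above stud L, jaws across its bar.

```bash
sed -i 's/^SH=.*/SH=np.array([0.6228,-0.0274]); SY=2.9/' h.py
python3 - <<'E'
from h import *
m=optics.camera_model('wrist')
for p,q in [((290,26),(336,50)),]:
    a=atz('wrist',*p,.102,m);b=atz('wrist',*q,.102,m);print(a,b,np.degrees(np.arctan2((b-a)[1],(b-a)[0])),np.linalg.norm(a-b),(a+b)/2)
show(sh(0,.125,.18)+[-22])
E
```

```text
[0.60132822 0.1032842  0.102     ] [0.63131589 0.08826546 0.102     ] -26.603096578886678 0.03353837697714066 [0.61632206 0.09577483 0.102     ]
t18.25 tcp [ 0.6241 -0.0277  0.1841] yaw-87.1 q [-0.27  0.62  0.33  1.68 -0.25  0.87  0.22] F [-0.2  0.4  0. ] op0.527
[np.float64(0.6164758824904109), np.float64(0.09743991964802329), 0.18, -22] -> [0.1254, -0.0013, 0.0044, 0.27, 0.01, -65.11]
```

{"op": "jog_arm", "data": {"targets": [[0.03,0,0,0,0,-7],[0.06,0,0,0,0,-14],[0.09,0,0,0,0,-21],[0.12,-0.001,0.004,0,0,-28],[0.125,-0.001,0.004,0,0,-35],[0.125,-0.001,0.004,0,0,-42],[0.125,-0.001,0.004,0,0,-49],[0.125,-0.001,0.004,0,0,-56],[0.125,-0.001,0.004,0,0,-63],[0.125,-0.001,0.004,0,0,-65],[0.125,-0.001,0.004,0,0,-65],[0.125,-0.001,0.004,0,0,-65]], "hand": 0.035, "squeeze": 30}}

```text
clock: 19.25
tcp_pos: [0.6164, 0.097, 0.1794]
tool_rot: [0.605, 3.081, 0.004]
ft_force: [0.3, 0.5, 0.7]
opening: 0.406
```

Run:
```python
from h import *
show(sh(0,.125,.15)+[-22])
im,d=optics.grab_frame('wrist');save('w17.png',im)
```

```text
t19.25 tcp [0.6164 0.097  0.1794] yaw-22.2 q [-0.27  0.6   0.02  1.68 -0.02  0.86  0.95] F [0.3 0.5 0.7] op0.406
[np.float64(0.6164758824904109), np.float64(0.09743991964802329), 0.15, -22] -> [0.0002, 0.0004, 0.0294, 0.18, 0.07, -0.23]
```

View pics/w17.png

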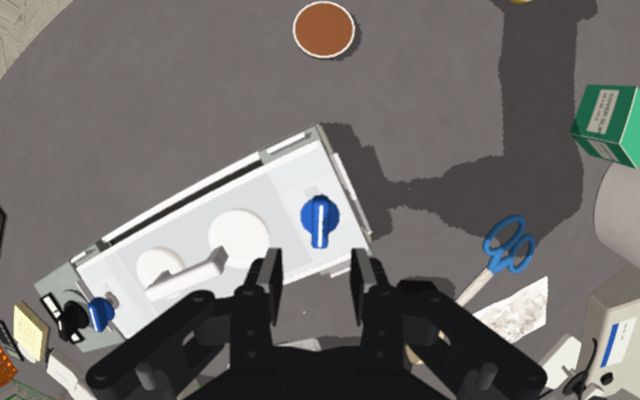

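Stud L bar is parallel to the pads (white line at column 320, rows 203 to 244). Working out the offset.

Run:
```python
from h import *
p,r,s=pose(); m=optics.camera_model('wrist')
a=atz('wrist',321,203,.102,m);b=atz('wrist',320,244,.102,m)
c=(a+b)/2; print(a,b,c,np.linalg.norm(a-b)); print('in tool',r.inv().apply(a-p),r.inv().apply(b-p))
```

```text
[0.60314546 0.10548656 0.102     ] [0.63054195 0.09371133 0.102     ] [0.61684371 0.09959894 0.102     ] 0.029819857744149865
in tool [0.01563672 0.00255119 0.07750772] [-0.01417832  0.00201648  0.07754746]
```

{"op": "jog_arm", "data": {"targets": [[0,0.001,0.02,0,0,0],[0,0.0015,0.035,0,0,0],[0,0.0015,0.035,0,0,0],[0,0.0015,0.035,0,0,0]]}}

```text
clock: 19.63
tcp_pos: [0.6167, 0.0985, 0.144]
tool_rot: [0.607, 3.082, 0.003]
ft_force: [0.8, -0.8, 0.0]
opening: 0.411
```

Run:
```python
from h import *
im,d=optics.grab_frame('wrist');save('w18.png',im)
show()
p,r,s=pose(); m=optics.camera_model('wrist')
for q in [(0,0,.025),(0,.0155,.03),(0,-.0155,.03)]: print(proj('wrist',p+r.apply(q),m))
```

```text
t19.68 tcp [0.6172 0.0985 0.1449] yaw-22.3 q [-0.27  0.65  0.02  1.7  -0.02  0.79  0.95] F [-0.   0.9  0. ] op0.410
(np.float64(317.40112821214865), np.float64(261.7686737137156))
(np.float64(346.23158338484257), np.float64(257.21324919038295))
(np.float64(288.4820980930604), np.float64(257.2399376178545))
```

View pics/w18.png

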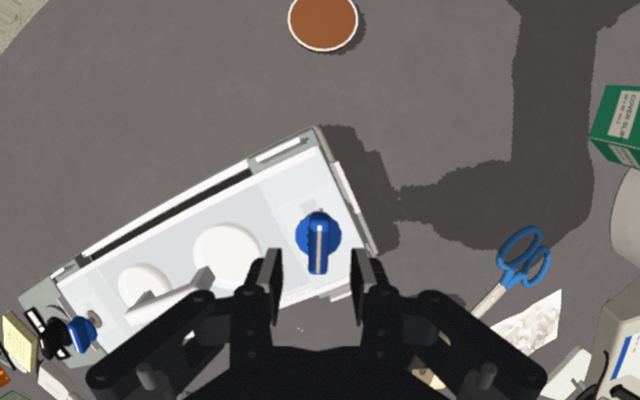

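The bar is centred (317 against a finger middle of 316). Descend to 0.124 and close gently.

{"op": "jog_arm", "data": {"targets": [[0,0.0005,0.012,0,0,0],[0,0.0005,0.02,0,0,0],[0,0.0005,0.02,0,0,0]]}}

```text
clock: 19.93
tcp_pos: [0.6168, 0.099, 0.1234]
tool_rot: [0.607, 3.082, 0.003]
ft_force: [-0.1, -0.8, -0.6]
opening: 0.409
```

{"op": "jog_arm", "data": {"targets": [[0,0,0,0,0,0],[0,0,0,0,0,0],[0,0,0,0,0,0],[0,0,0,0,0,0],[0,0,0,0,0,0],[0,0,0,0,0,0],[0,0,0,0,0,0]], "hand": 0.004, "squeeze": 30}}

```text
clock: 20.52
tcp_pos: [0.6168, 0.099, 0.1235]
tool_rot: [0.607, 3.082, 0.003]
ft_force: [-1.0, -0.3, -0.7]
opening: 0.125
```

Run:
```python
from h import *
im,d=optics.grab_frame('wrist');save('w19.png',im)
show(sh(0,.125,.124)+[2.9])
```

```text
t20.57 tcp [0.6168 0.099  0.1235] yaw-22.3 q [-0.27  0.68  0.02  1.71 -0.02  0.75  0.95] F [ 0.7 -0.2 -0.5] op0.121
[np.float64(0.6164758824904109), np.float64(0.09743991964802329), 0.124, 2.9] -> [-0.0003, -0.0016, -0.0005, 0.11, 0.03, -25.18]
```

View pics/w19.png

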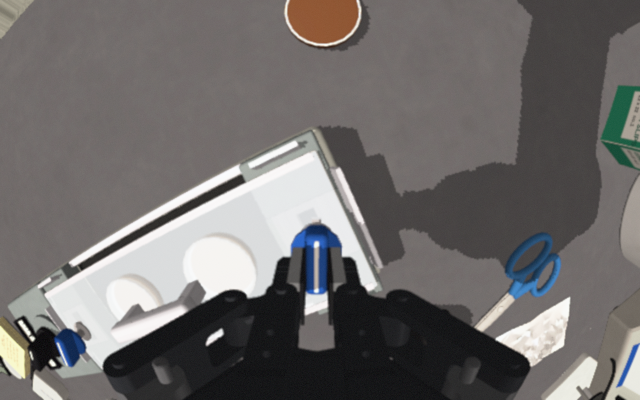

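{"op": "jog_arm", "data": {"targets": [[0,0,0,0,0,-6],[0,0,0,0,0,-12],[0,0,0,0,0,-18],[0,0,0,0,0,-23],[0,0,0,0,0,-25],[0,0,0,0,0,-25],[0,0,0,0,0,-25]]}}

```text
clock: 21.15
tcp_pos: [0.6168, 0.0988, 0.1235]
tool_rot: [-0.072, 3.14, 0.003]
ft_force: [1.2, -1.6, -0.6]
opening: 0.126
```

Run:
```python
from h import *
im,d=optics.grab_frame('wrist');save('w20.png',im)
show()
```

```text
t21.20 tcp [0.6168 0.0988 0.1235] yaw2.6 q [-0.19  0.68 -0.1   1.7   0.09  0.76  1.29] F [-0.4 -0.2 -1.2] op0.122
```

View pics/w20.png

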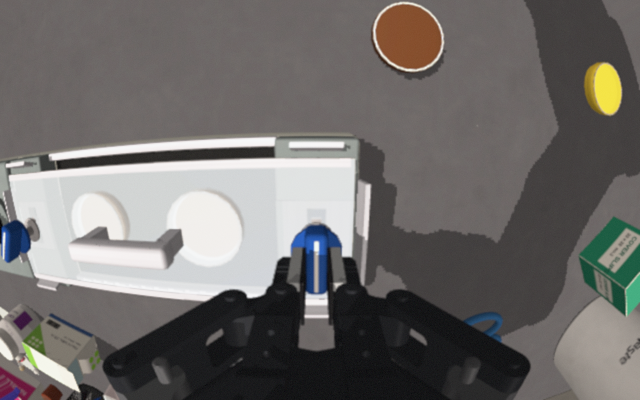

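The stud is in line with the slot. Push it in.

{"op": "jog_arm", "data": {"targets": [[0,0,0.003,0,0,0],[0,0,0.006,0,0,0],[0,0,0.009,0,0,0],[0,0,0.012,0,0,0],[0,0,0.014,0,0,0],[0,0,0.014,0,0,0]], "squeeze": 45}}

```text
clock: 21.7
tcp_pos: [0.617, 0.0989, 0.1095]
tool_rot: [-0.071, 3.14, 0.003]
ft_force: [-1.4, -1.0, 6.7]
opening: 0.115
```

Run:
```python
from h import *
im,d=optics.grab_frame('wrist');save('w21.png',im)
show()
im,d=optics.grab_frame('scene');save('s8.png',cv2.resize(im[160:260,280:420],None,fx=5.5,fy=5.5,interpolation=cv2.INTER_CUBIC))
```

```text
t21.75 tcp [0.617  0.0989 0.1095] yaw2.6 q [-0.19  0.7  -0.09  1.71  0.09  0.74  1.29] F [-0.8 -1.8  6. ] op0.114
```

View pics/s8.png

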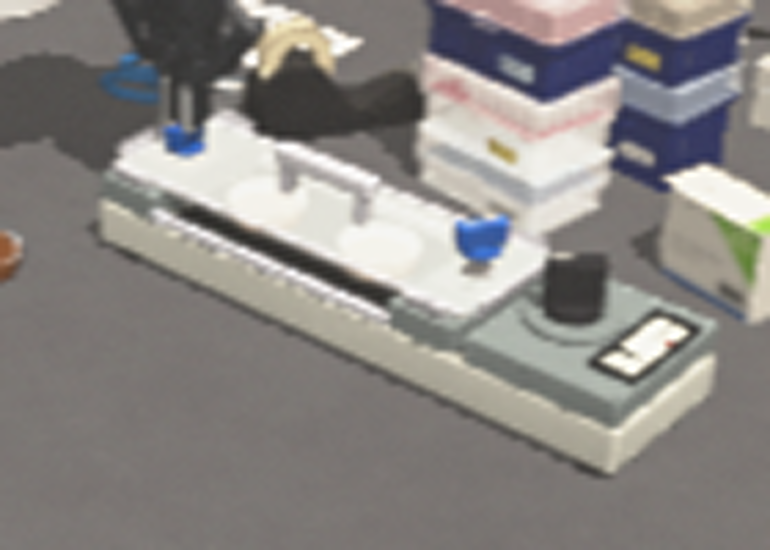

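Force is 6 N (the spring at full depth) and the stud is down. Turn it clockwise.

{"op": "jog_arm", "data": {"targets": [[0,0,0.0005,0,0,7],[0,0,0.0005,0,0,14],[0,0,0.0005,0,0,21],[0,0,0.0005,0,0,28],[0,0,0.0005,0,0,35],[0,0,0.0005,0,0,42],[0,0,0.0005,0,0,49],[0,0,0.0005,0,0,56],[0,0,0.0005,0,0,63],[0,0,0.0005,0,0,70],[0,0,0.0005,0,0,77],[0,0,0.0005,0,0,84]]}}

```text
clock: 22.8
tcp_pos: [0.6176, 0.0996, 0.1094]
tool_rot: [2.055, 2.376, 0.006]
ft_force: [0.6, 2.3, 7.5]
opening: 0.113
```

Run:
```python
from h import *
show((.617,.0989,.109,-88.3))
```

```text
t22.80 tcp [0.6176 0.0996 0.1094] yaw-81.7 q [-0.45  0.73  0.3   1.72 -0.3   0.73  0.14] F [0.6 2.3 7.5] op0.113
(0.617, 0.0989, 0.109, -88.3) -> [-0.0006, -0.0007, 0.0004, 0.17, -0.13, 6.58]
```

{"op": "jog_arm", "data": {"targets": [[-0.0005,-0.0005,0,0,0,4],[-0.0005,-0.0005,0,0,0,6.6],[-0.0005,-0.0005,0,0,0,6.6],[-0.0005,-0.0005,0,0,0,6.6]]}}

```text
clock: 23.13
tcp_pos: [0.6177, 0.0997, 0.1096]
tool_rot: [2.188, 2.253, 0.008]
ft_force: [-0.1, 1.6, 5.7]
opening: 0.112
```

Run:
```python
from h import *
show()
im,d=optics.grab_frame('wrist');save('w22.png',im)
```

```text
t23.13 tcp [0.6177 0.0997 0.1096] yaw-88.3 q [-0.47  0.73  0.33  1.72 -0.33  0.74  0.05] F [-0.1  1.6  5.7] op0.112
```

View pics/w22.png

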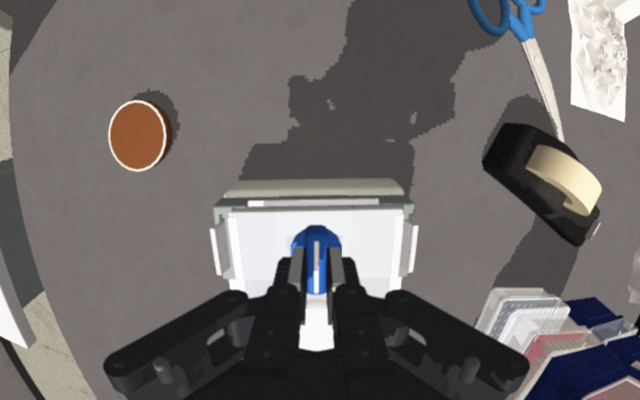

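Bar aligned along the cover. Release slightly, rise, and look at both studs.

{"op": "jog_arm", "data": {"targets": [[0,0,0,0,0,0],[0,0,0,0,0,0],[0,0,0,0,0,0],[0,0,0,0,0,0],[0,0,-0.03,0,0,0],[0,0,-0.065,0,0,0],[0,0,-0.09,0,0,0],[0,0,-0.09,0,0,0]], "hand": 0.035}}

```text
clock: 23.85
tcp_pos: [0.6193, 0.0994, 0.2045]
tool_rot: [2.186, 2.251, 0.016]
ft_force: [-0.2, 0.3, 0.5]
opening: 0.41
```

Run:
```python
from h import *
show(sh(0,-.125,.18)+[-37])
im,d=optics.grab_frame('wrist');save('w23.png',im)
im,d=optics.grab_frame('scene');save('s9.png',cv2.resize(im[160:260,280:420],None,fx=5.5,fy=5.5,interpolation=cv2.INTER_CUBIC))
```

```text
t23.85 tcp [0.6193 0.0994 0.2045] yaw-88.3 q [-0.51  0.61  0.39  1.67 -0.28  0.91  0.02] F [-0.2  0.3  0.5] op0.410
[np.float64(0.6291241175095892), np.float64(-0.15223991964802328), 0.18, -37] -> [-0.2519, 0.0022, 0.0235, 0.66, 0.04, -51.32]
```

View pics/w23.png

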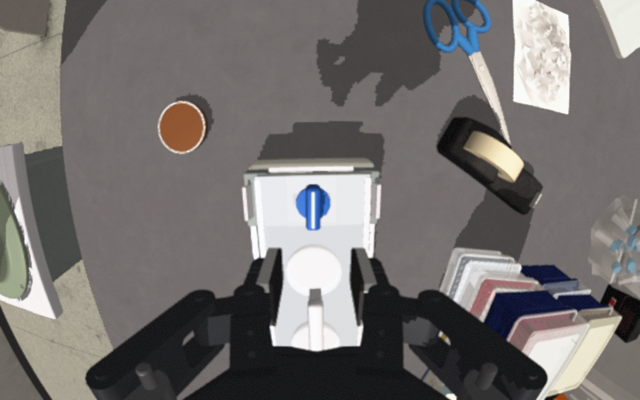

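View pics/s9.png

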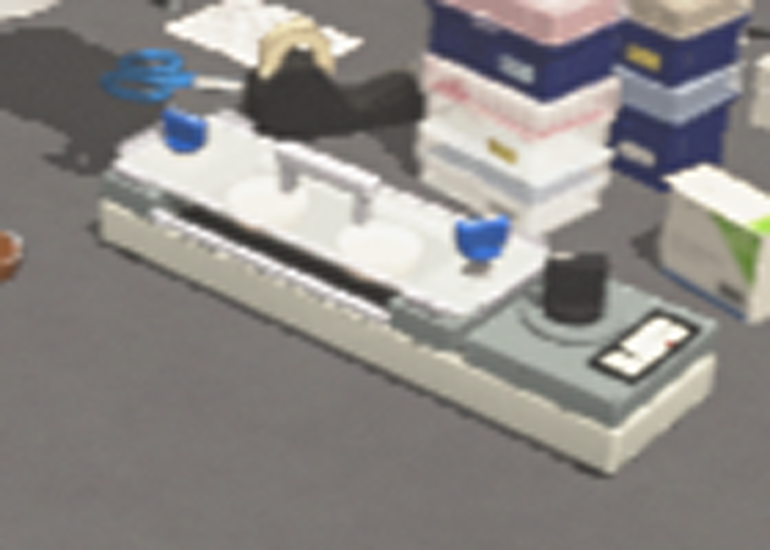

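Stud L stays down. Now stud R.

{"op": "jog_arm", "data": {"targets": [[-0.03,0,0,0,0,-5],[-0.065,0,0,0,0,-11],[-0.1,0,0,0,0,-17],[-0.135,0,0,0,0,-23],[-0.17,0,0.01,0,0,-29],[-0.2,0.001,0.02,0,0,-35],[-0.225,0.002,0.023,0,0,-41],[-0.24,0.003,0.023,0,0,-47],[-0.25,0.003,0.023,0,0,-51],[-0.25,0.003,0.023,0,0,-51],[-0.25,0.003,0.023,0,0,-51],[-0.25,0.003,0.023,0,0,-51]]}}

```text
clock: 24.95
tcp_pos: [0.628, -0.149, 0.1759]
tool_rot: [1.006, 2.973, 0.009]
ft_force: [-0.6, 0.8, -0.2]
opening: 0.411
```

Run:
```python
from h import *
show((.6297,-.1504,.145,-37))
im,d=optics.grab_frame('wrist');save('w24.png',im)
```

```text
t24.95 tcp [ 0.628  -0.149   0.1759] yaw-37.4 q [ 0.05  0.65  0.14  1.62 -0.11  0.88  1.15] F [-0.6  0.8 -0.2] op0.411
(0.6297, -0.1504, 0.145, -37) -> [-0.0022, -0.0003, 0.0309, 0.36, 0.06, -0.4]
```

View pics/w24.png

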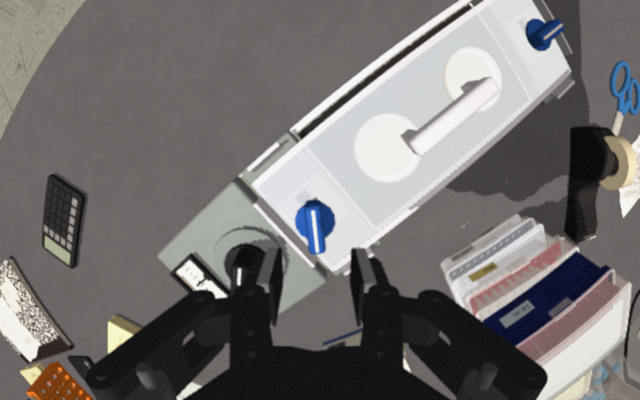

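```bash
python3 - <<'E'
from h import *
p,r,s=pose(); m=optics.camera_model('wrist')
a=atz('wrist',314,205,.102,m);b=atz('wrist',318.5,252,.102,m)
c=(a+b)/2; print(a,b,c,np.linalg.norm(a-b),np.degrees(np.arctan2((b-a)[1],(b-a)[0]))); print('in tool',r.inv().apply(a-p),r.inv().apply(b-p))
yw=np.degrees(np.arctan2((b-a)[1],(b-a)[0]))
show((c[0],c[1],.145,yw))
# knob
a=atz('wrist',243,253,.104,m);print('knob',a)
E
python3 -c "
import cv2
a=cv2.imread('pics/w24.png');cv2.imwrite('pics/w24b.png',cv2.resize(a[180:310,160:360],None,fx=4,fy=4,interpolation=cv2.INTER_CUBIC))"
```

```text
[ 0.61526362 -0.14075839  0.102     ] [ 0.64415838 -0.15900887  0.102     ] [ 0.629711   -0.14988363  0.102     ] 0.03417582955604068 -32.277300250899714
in tool [ 0.01521962 -0.00192125  0.07410879] [-0.01882237  0.00109982  0.07417249]
t25.00 tcp [ 0.6282 -0.1488  0.1761] yaw-37.3 q [ 0.05  0.65  0.14  1.62 -0.11  0.88  1.15] F [-0.4  1.   0.2] op0.410
(np.float64(0.6297110032005906), np.float64(-0.14988363003202598), 0.145, np.float64(-32.277300250899714)) -> [-0.0019, -0.0001, 0.0311, 0.36, 0.09, -5.07]
knob [ 0.61252453 -0.20096972  0.104     ]
```

View pics/w24b.png

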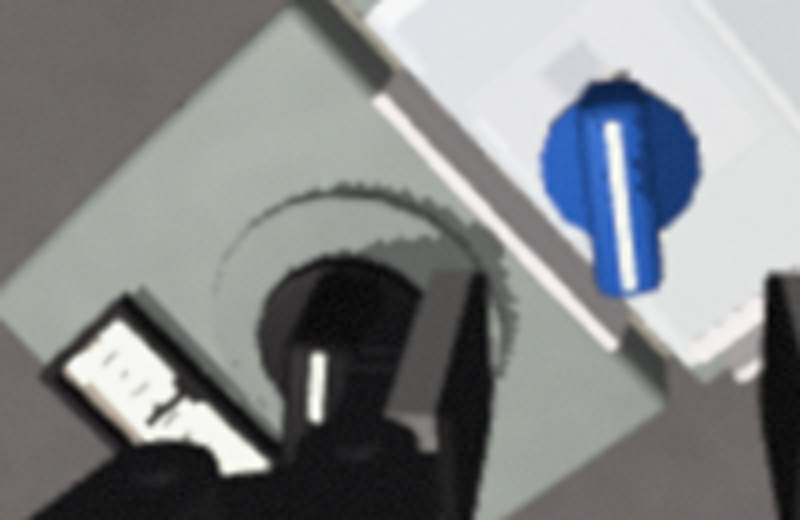

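{"op": "jog_arm", "data": {"targets": [[-0.002,0,0.012,0.3,0,-5],[-0.002,0,0.025,0.3,0,-5],[-0.002,0,0.031,0.3,0,-5],[-0.002,0,0.031,0.3,0,-5],[-0.002,0,0.031,0.3,0,-5]]}}

```text
clock: 25.42
tcp_pos: [0.6297, -0.1495, 0.1447]
tool_rot: [0.877, 3.016, 0.0]
ft_force: [-0.0, -0.3, 0.8]
opening: 0.405
```

Run:
```python
from h import *
show((.6298,-.1501,.1235,-32.3))
im,d=optics.grab_frame('wrist');save('w25.png',im)
```

```text
t25.42 tcp [ 0.6297 -0.1495  0.1447] yaw-32.4 q [ 0.07  0.69  0.11  1.63 -0.1   0.83  1.23] F [-0.  -0.3  0.8] op0.405
(0.6298, -0.1501, 0.1235, -32.3) -> [-0.0004, -0.0004, 0.0212, 0.03, 0.04, -0.15]
```

View pics/w25.png

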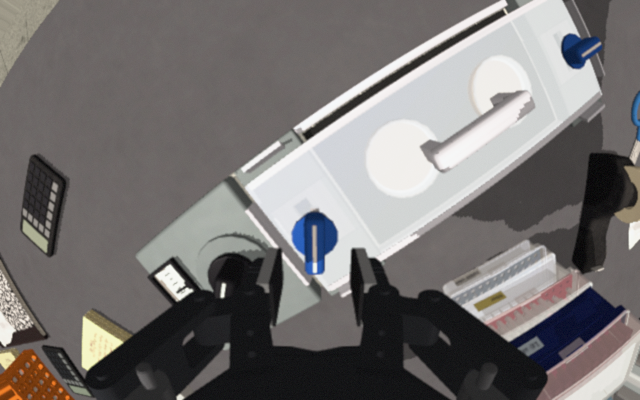

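Bar vertical at column 315, centred between the jaws, and the knob is clear. Descend and grip.

{"op": "jog_arm", "data": {"targets": [[0,0,0.012,0,0,0],[0,0,0.021,0,0,0],[0,0,0.021,0,0,0],[0,0,0.021,0,0,0]]}}

```text
clock: 25.8
tcp_pos: [0.6296, -0.1497, 0.1236]
tool_rot: [0.877, 3.016, 0.0]
ft_force: [0.4, -0.0, 0.5]
opening: 0.41
```

{"op": "jog_arm", "data": {"targets": [[0,0,0,0,0,0],[0,0,0,0,0,0],[0,0,0,0,0,0],[0,0,0,0,0,0],[0,0,0,0,0,0],[0,0,0,0,0,0],[0,0,0,0,0,0]], "hand": 0.004, "squeeze": 30}}

```text
clock: 26.38
tcp_pos: [0.6297, -0.1499, 0.1237]
tool_rot: [0.878, 3.016, 0.0]
ft_force: [0.1, -2.8, 1.1]
opening: 0.129
```

{"op": "jog_arm", "data": {"targets": [[0,0,0,0,0,-6],[0,0,0,0,0,-12],[0,0,0,0,0,-18],[0,0,0,0,0,-24],[0,0,0,0,0,-30],[0,0,0,0,0,-35],[0,0,0,0,0,-35],[0,0,0,0,0,-35]]}}

```text
clock: 27.05
tcp_pos: [0.6296, -0.1503, 0.1238]
tool_rot: [-0.064, 3.14, -0.0]
ft_force: [-0.9, -2.7, 1.2]
opening: 0.123
```

Run:
```python
from h import *
show()
im,d=optics.grab_frame('wrist');save('w26.png',im)
```

```text
t27.05 tcp [ 0.6296 -0.1503  0.1238] yaw2.4 q [ 0.18  0.71 -0.06  1.64  0.05  0.79  1.71] F [-0.9 -2.7  1.2] op0.123
```

View pics/w26.png

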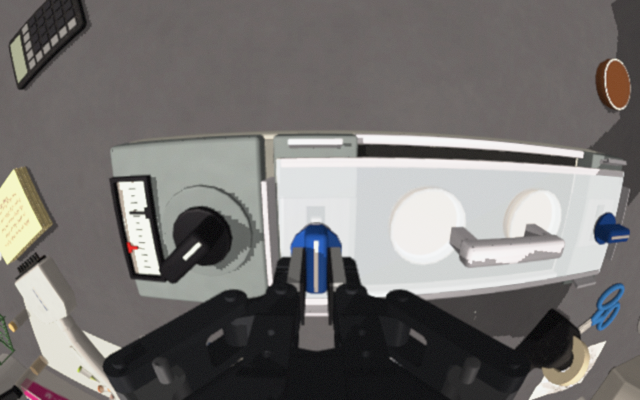

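Aligned with the slot. Push in.

{"op": "jog_arm", "data": {"targets": [[0,0,0.003,0,0,0],[0,0,0.006,0,0,0],[0,0,0.009,0,0,0],[0,0,0.012,0,0,0],[0,0,0.0145,0,0,0],[0,0,0.0145,0,0,0]], "squeeze": 45}}

```text
clock: 27.6
tcp_pos: [0.6298, -0.1503, 0.1097]
tool_rot: [-0.063, 3.14, -0.001]
ft_force: [-4.6, -2.9, 13.7]
opening: 0.111
```

{"op": "jog_arm", "data": {"targets": [[0,0,0,0,0,7],[0,0,0,0,0,14],[0,0,0,0,0,21],[0,0,0,0,0,28],[0,0,0,0,0,35],[0,0,0,0,0,42],[0,0,0,0,0,49],[0,0,0,0,0,56],[0,0,0,0,0,63],[0,0,0,0,0,70],[0,0,0,0,0,77],[0,0,0,0,0,84]]}}

```text
clock: 28.6
tcp_pos: [0.6303, -0.1497, 0.1099]
tool_rot: [2.061, 2.369, 0.002]
ft_force: [0.1, 0.6, 8.1]
opening: 0.111
```

Run:
```python
from h import *
show((.6298,-.1503,.1097,-88.3))
```

```text
t28.60 tcp [ 0.6303 -0.1497  0.1099] yaw-82.0 q [-0.07  0.76  0.34  1.66 -0.33  0.78  0.55] F [0.1 0.6 8.1] op0.111
(0.6298, -0.1503, 0.1097, -88.3) -> [-0.0006, -0.0006, 0.0002, 0.13, 0.02, 6.27]
```

{"op": "jog_arm", "data": {"targets": [[-0.0005,-0.0005,0,0,0,4],[-0.0005,-0.0005,0,0,0,6.5],[-0.0005,-0.0005,0,0,0,6.5],[-0.0005,-0.0005,0,0,0,6.5]]}}

```text
clock: 28.93
tcp_pos: [0.6304, -0.1496, 0.1099]
tool_rot: [2.191, 2.248, 0.003]
ft_force: [-0.6, 0.3, 6.2]
opening: 0.112
```

{"op": "jog_arm", "data": {"targets": [[0,0,0,0,0,0],[0,0,0,0,0,0],[0,0,0,0,0,0],[0,0,0,0,0,0],[0,0,-0.03,0,0,0],[0,0,-0.065,0,0,0],[0,0,-0.09,0,0,0],[0,0,-0.09,0,0,0]], "hand": 0.035}}

```text
clock: 29.6
tcp_pos: [0.632, -0.1503, 0.205]
tool_rot: [2.188, 2.244, 0.009]
ft_force: [1.0, 0.1, -0.3]
opening: 0.41
```

Run:
```python
from h import *
show()
im,d=optics.grab_frame('wrist');save('w27.png',im)
im,d=optics.grab_frame('scene');save('s10.png',cv2.resize(im[160:260,280:420],None,fx=5.5,fy=5.5,interpolation=cv2.INTER_CUBIC))
im,d=optics.grab_frame('top');save('t6.png',cv2.resize(im[130:210,250:430],None,fx=4.4,fy=4.4,interpolation=cv2.INTER_CUBIC))
```

```text
t29.60 tcp [ 0.632  -0.1503  0.205 ] yaw-88.6 q [-0.13  0.65  0.42  1.6  -0.31  0.94  0.43] F [ 1.   0.1 -0.3] op0.410
```

View pics/w27.png

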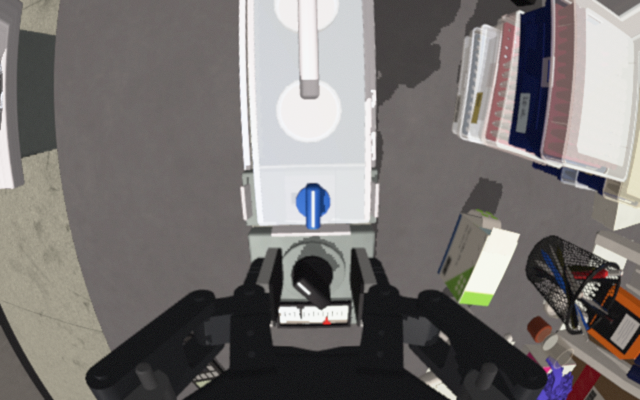

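View pics/s10.png

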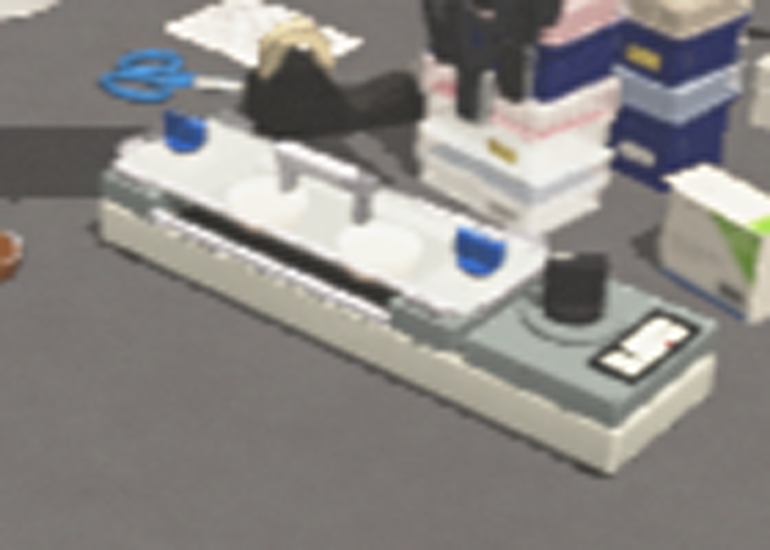

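View pics/t6.png

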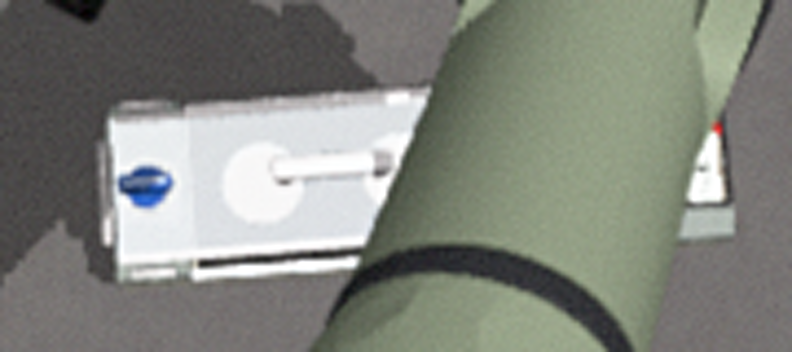

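Both studs are down and along the cover. For the knob, I'll measure the pointer and mark from the earlier close view w26, zoomed.

Run:
```python
from h import *
p,r,s=pose(); m0=optics.camera_model('wrist')
Rc=R.from_matrix(rot(m0)); off=r.inv().apply(np.array(m0['xyz'])-p); dR=r.inv()*Rc
np.savez('cam.npz',off=off,dR=dR.as_rotvec())
rr=R.from_rotvec([-.064,3.14,0]); t=np.array([.6296,-.1503,.1238])
M=dict(camera_matrix=m0['camera_matrix'],xyz=t+rr.apply(off),rotation=(rr*dR).as_rotvec())
for n,q,z in [('ptr',(139,212),.062),('mark',(132,248),.062),('knobA',(201,237),.104),('knobB',(181,277),.104)]: print(n,atz('wrist',*q,z,M))
a=cv2.imread('pics/w26.png');cv2.imwrite('pics/w26b.png',cv2.resize(a[160:300,100:270],None,fx=4.5,fy=4.2,interpolation=cv2.INTER_CUBIC))
```

```text
ptr [ 0.62083316 -0.2729604   0.062     ]
mark [ 0.64944004 -0.28474745  0.062     ]
knobA [ 0.61682819 -0.20932041  0.104     ]
knobB [ 0.64220668 -0.22449344  0.104     ]
```

View pics/w26b.png

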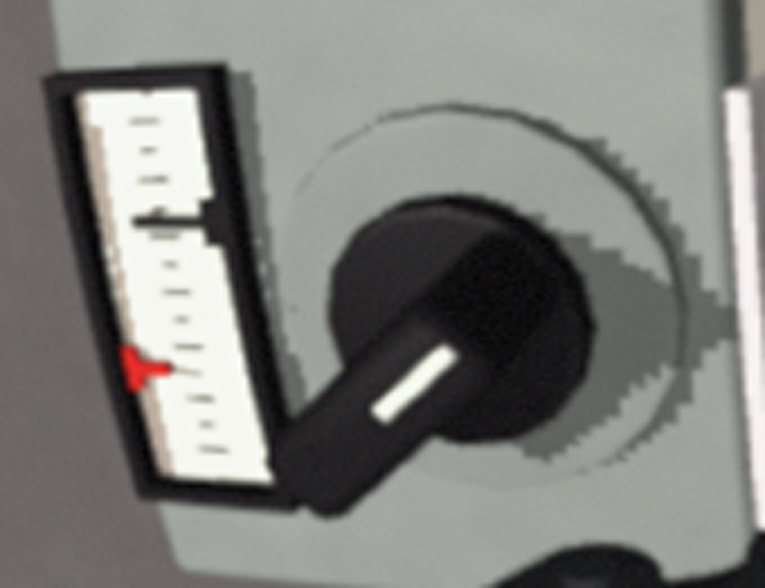

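Pointer tip is at (130.0,212.9) and mark tip at (138.2,247.9) in w26. The knob bar's white line marks its outer half.

```bash
cat >> h.py <<'E'
def wmod(tcp,rv):
    c=np.load('cam.npz'); rr=R.from_rotvec(rv)
    return dict(camera_matrix=optics.camera_model('wrist')['camera_matrix'],xyz=np.array(tcp)+rr.apply(c['off']),rotation=(rr*R.from_rotvec(c['dR'])).as_rotvec())
def tosh(P):
    c,s=np.cos(np.radians(SY)),np.sin(np.radians(SY)); d=np.array(P)[:2]-SH; return np.array([c*d[0]+s*d[1],-s*d[0]+c*d[1]])
E
python3 - <<'E'
from h import *
M=wmod([.6296,-.1503,.1238],[-.064,3.14,0])
f=lambda a,b:(100+a/4.5,160+b/4.2)
P={}
for n,q,z in [('ptr',f(135,222),.062),('mark',f(172,369),.062),('lA',f(450,352),.104),('lB',f(380,414),.104),('endL',f(312,497),.1),('win0',f(80,95),.062),('win1',f(165,478),.062)]:
    P[n]=atz('wrist',*q,z,M); print(n,P[n],tosh(P[n])*1000)
d=P['lB']-P['lA'];print('bar yaw',np.degrees(np.arctan2(d[1],d[0])))
print('dx',tosh(P['mark'])[0]-tosh(P['ptr'])[0],'deg',np.degrees((tosh(P['mark'])[0]-tosh(P['ptr'])[0])/.008))
show()
E
```

```text
ptr [ 0.62187276 -0.28103943  0.062     ] [ -13.75841315 -253.26769321]
mark [ 0.64875571 -0.27888576  0.062     ] [  13.19906377 -252.47687077]
lA [ 0.62072655 -0.21029202  0.104     ] [ -11.32383766 -182.55290361]
lB [ 0.630239   -0.22052483  0.104     ] [  -2.34127671 -193.25386972]
endL [ 0.64664527 -0.23453142  0.1       ] [  13.33534982 -208.07255914]
win0 [ 0.60014353 -0.28855593  0.062     ] [ -35.84010383 -259.67522709]
win1 [ 0.67146306 -0.28553426  0.062     ] [  35.54096845 -260.26568606]
bar yaw -47.08936832687707
dx 0.026957476919039818 deg 193.06870672278887
t29.75 tcp [ 0.63   -0.1493  0.1996] yaw-88.5 q [-0.13  0.66  0.42  1.61 -0.31  0.94  0.43] F [-0.1  1.  -0.5] op0.412
```

Run:
```python
from h import *
show((.6335,-.2206,.17,-47))
```

```text
t29.75 tcp [ 0.63   -0.1493  0.1996] yaw-88.5 q [-0.13  0.66  0.42  1.61 -0.31  0.94  0.43] F [-0.1  1.  -0.5] op0.412
(0.6335, -0.2206, 0.17, -47) -> [-0.0714, 0.0016, 0.0296, 0.16, 0.05, -41.53]
```

{"op": "jog_arm", "data": {"targets": [[-0.03,0,0.01,0,0,-7],[-0.06,0.001,0.02,0,0,-14],[-0.071,0.0015,0.03,0,0,-21],[-0.071,0.0015,0.03,0,0,-28],[-0.071,0.0015,0.03,0,0,-35],[-0.071,0.0015,0.03,0,0,-41],[-0.071,0.0015,0.03,0,0,-41.5],[-0.071,0.0015,0.03,0,0,-41.5]], "hand": 0.045}}

```text
clock: 30.42
tcp_pos: [0.633, -0.2203, 0.1687]
tool_rot: [1.257, 2.878, 0.002]
ft_force: [0.9, -0.3, -0.8]
opening: 0.53
```

Run:
```python
from h import *
show()
im,d=optics.grab_frame('wrist');save('w28.png',im)
```

```text
t30.42 tcp [ 0.633  -0.2203  0.1687] yaw-47.2 q [ 0.12  0.7   0.21  1.56 -0.17  0.9   1.13] F [ 0.9 -0.3 -0.8] op0.530
```

View pics/w28.png

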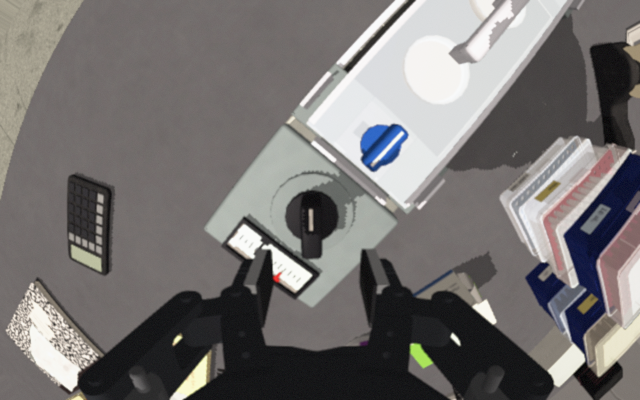

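Run:
```python
from h import *
a=cv2.imread('pics/w28.png');cv2.imwrite('pics/w28b.png',cv2.resize(a[170:310,220:390],None,fx=4.5,fy=4.2,interpolation=cv2.INTER_CUBIC))
p,r,s=pose(); m=optics.camera_model('wrist')
for q in [(-.019,0,0),(0,0,0),(.019,0,0)]:
    w=p+r.apply(q); w[2]=.104; print(proj('wrist',w,m))
```

```text
(np.float64(316.60736256548614), np.float64(258.25222174957685))
(np.float64(316.6228335686706), np.float64(231.88633354473345))
(np.float64(316.6363728860086), np.float64(203.50551226711084))
```

View pics/w28b.png

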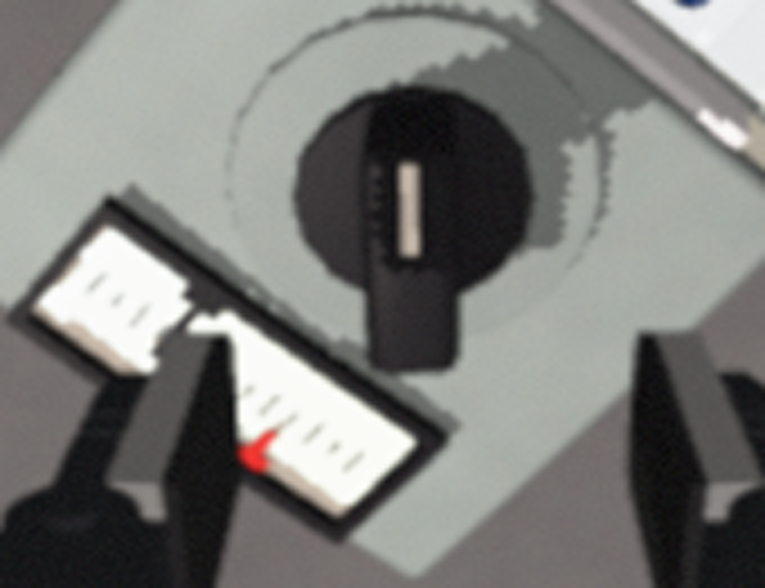

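The knob's top face spans crop rows 140 to 370 at column 412, so it lies 3.5 mm towards tool -y. Correct, go down part-way and look.

{"op": "jog_arm", "data": {"targets": [[0,-0.0035,0.01,0,0,0],[0,-0.0035,0.022,0,0,0],[0,-0.0035,0.022,0,0,0],[0,-0.0035,0.022,0,0,0]]}}

```text
clock: 30.8
tcp_pos: [0.63, -0.2222, 0.1455]
tool_rot: [-1.26, -2.877, -0.002]
ft_force: [-0.2, 0.1, -0.1]
opening: 0.527
```

Run:
```python
from h import *
show()
im,d=optics.grab_frame('wrist');save('w29.png',cv2.resize(im[150:310,220:410],None,fx=4,fy=3.7,interpolation=cv2.INTER_CUBIC))
```

```text
t30.80 tcp [ 0.63   -0.2222  0.1455] yaw-47.3 q [ 0.12  0.72  0.2   1.57 -0.18  0.86  1.14] F [-0.2  0.1 -0.1] op0.527
```

View pics/w29.png

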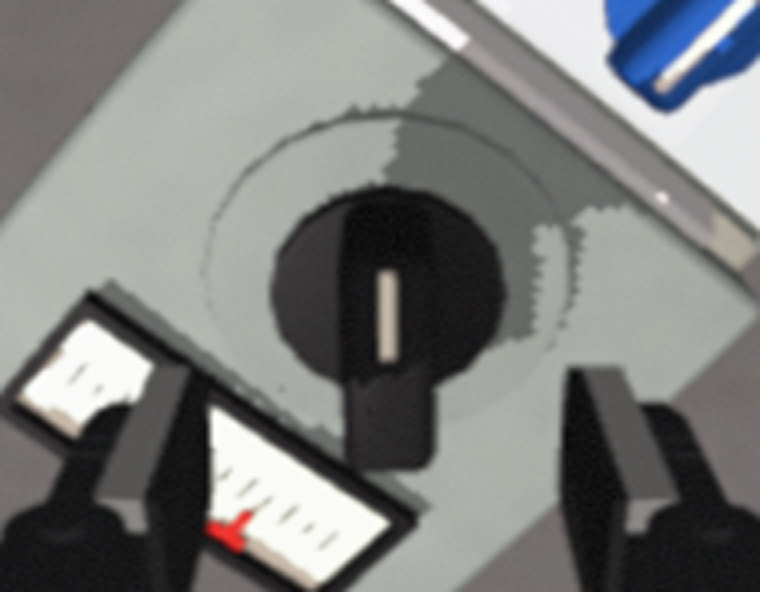

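Centred (389 against 386). Descend to 0.117 and grip.

{"op": "jog_arm", "data": {"targets": [[0,0,0.012,0,0,0],[0,0,0.022,0,0,0],[0,0,0.028,0,0,0],[0,0,0.028,0,0,0]]}}

```text
clock: 31.18
tcp_pos: [0.6296, -0.2219, 0.1163]
tool_rot: [-1.259, -2.876, -0.001]
ft_force: [0.5, -0.5, -0.0]
opening: 0.526
```

{"op": "jog_arm", "data": {"targets": [[0,0,0,0,0,0],[0,0,0,0,0,0],[0,0,0,0,0,0],[0,0,0,0,0,0],[0,0,0,0,0,0],[0,0,0,0,0,0],[0,0,0,0,0,0],[0,0,0,0,0,0]], "hand": 0.006, "squeeze": 40}}

```text
clock: 31.85
tcp_pos: [0.6299, -0.2218, 0.1167]
tool_rot: [-1.259, -2.877, -0.002]
ft_force: [1.5, 2.7, 3.1]
opening: 0.147
```

{"op": "jog_arm", "data": {"targets": [[0,0,0,0,0,6],[0,0,0,0,0,12],[0,0,0,0,0,18],[0,0,0,0,0,24],[0,0,0,0,0,30],[0,0,0,0,0,30]]}}

```text
clock: 32.35
tcp_pos: [0.6305, -0.2214, 0.1167]
tool_rot: [-1.968, -2.448, -0.002]
ft_force: [4.5, 2.9, -0.2]
opening: 0.15
```

Run:
```python
from h import *
show()
im,d=optics.grab_frame('wrist');save('w30.png',im)
im,d=optics.grab_frame('scene');save('s11.png',cv2.resize(im[200:260,360:430],None,fx=8,fy=8,interpolation=cv2.INTER_CUBIC))
```

```text
t32.35 tcp [ 0.6305 -0.2214  0.1167] yaw-77.6 q [ 0.04  0.78  0.33  1.59 -0.32  0.82  0.72] F [ 4.5  2.9 -0.2] op0.150
```

View pics/w30.png

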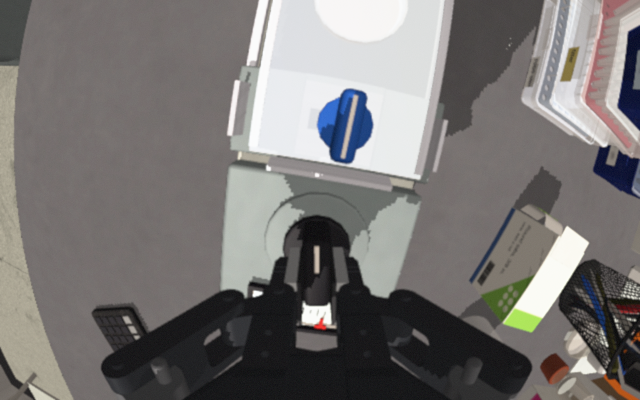

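View pics/s11.png

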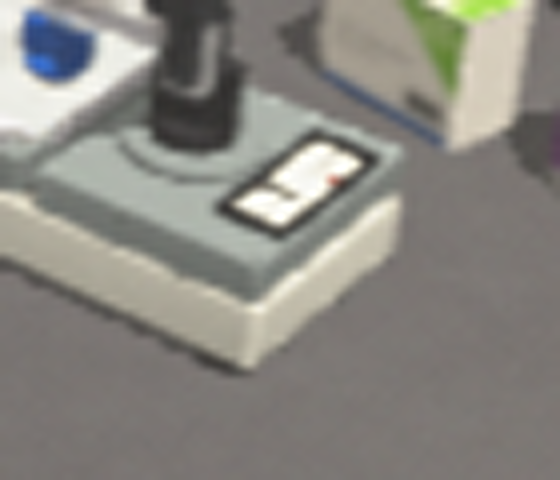

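Turning works with small forces. Continue.

{"op": "jog_arm", "data": {"targets": [[0,0,0,0,0,7],[0,0,0,0,0,14],[0,0,0,0,0,21],[0,0,0,0,0,28],[0,0,0,0,0,35],[0,0,0,0,0,42],[0,0,0,0,0,49],[0,0,0,0,0,56],[0,0,0,0,0,63],[0,0,0,0,0,70],[0,0,0,0,0,77],[0,0,0,0,0,80]]}}

```text
clock: 33.45
tcp_pos: [0.632, -0.2221, 0.1168]
tool_rot: [3.079, 0.616, 0.004]
ft_force: [14.3, -4.3, -8.4]
opening: 0.15
```

Run:
```python
from h import *
show((.6302,-.2218,.1167,-220))
im,d=optics.grab_frame('scene');save('s12.png',cv2.resize(im[200:260,360:430],None,fx=8,fy=8,interpolation=cv2.INTER_CUBIC))
im,d=optics.grab_frame('wrist');save('w31.png',im)
```

```text
t33.45 tcp [ 0.632  -0.2221  0.1168] yaw-157.4 q [-0.16  0.88  0.69  1.6  -0.67  0.91 -0.39] F [14.3 -4.3 -8.4] op0.150
(0.6302, -0.2218, 0.1167, -220) -> [-0.0016, -0.0009, 0.0001, 0.02, -0.18, 62.64]
```

View pics/w31.png

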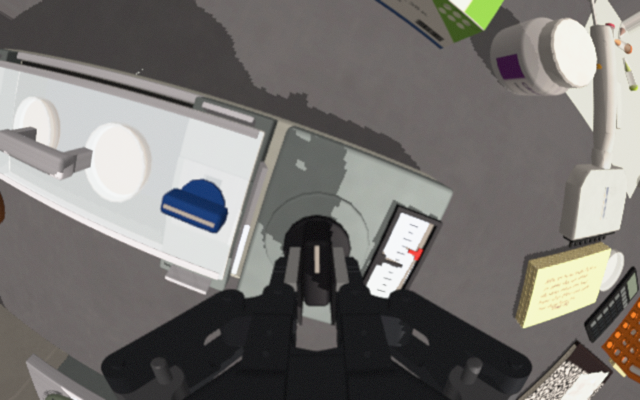

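Pointer (395,264) and mark (416,253) are both visible. I'll measure the gap.

Run:
```python
from h import *
a=cv2.imread('pics/w31.png');cv2.imwrite('pics/w31b.png',cv2.resize(a[190:310,340:460],None,fx=5,fy=5,interpolation=cv2.INTER_CUBIC))
```

```text
(no output)
```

View pics/w31b.png

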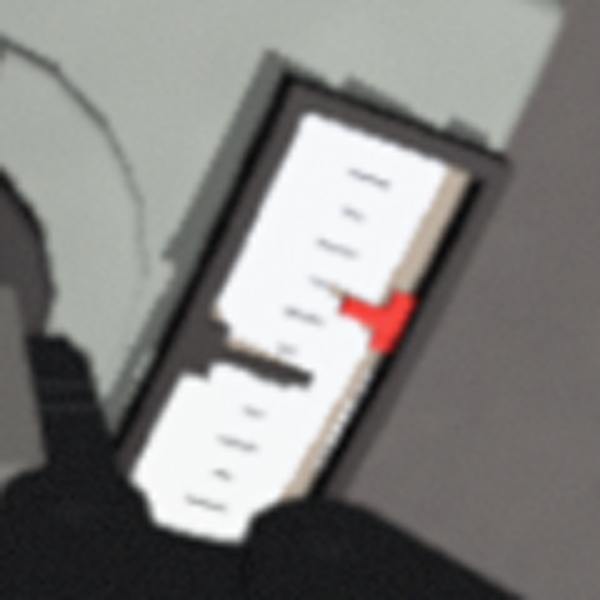

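Run:
```python
from h import *
m=optics.camera_model('wrist')
f=lambda a,b:(340+a/5,190+b/5)
a=atz('wrist',*f(308,378),.062,m);b=atz('wrist',*f(337,291),.062,m)
print(tosh(a)*1000,tosh(b)*1000,(tosh(b)-tosh(a))[0]*1000, np.degrees((tosh(b)-tosh(a))[0]/.008)); show()
```

```text
[   0.40418314 -254.69190125] [  13.01271629 -252.72236864] 12.608533147770602 90.30196690225678
t33.55 tcp [ 0.632  -0.2221  0.1168] yaw-157.1 q [-0.16  0.88  0.69  1.6  -0.67  0.91 -0.39] F [14.6 -5.7 -7.6] op0.148
```

{"op": "jog_arm", "data": {"targets": [[0,0,0,0,0,6],[0,0,0,0,0,12],[0,0,0,0,0,18],[0,0,0,0,0,24],[0,0,0,0,0,30],[0,0,0,0,0,36],[0,0,0,0,0,42],[0,0,0,0,0,42]]}}

```text
clock: 34.22
tcp_pos: [0.6323, -0.2231, 0.1167]
tool_rot: [3.094, -0.528, 0.006]
ft_force: [5.3, -5.0, -2.2]
opening: 0.146
```

Run:
```python
from h import *
show()
im,d=optics.grab_frame('wrist');save('w32.png',im)
```

```text
t34.22 tcp [ 0.6323 -0.2231  0.1167] yaw160.6 q [-0.24  0.95  0.86  1.61 -0.84  0.98 -1.01] F [ 5.3 -5.  -2.2] op0.146
```

View pics/w32.png

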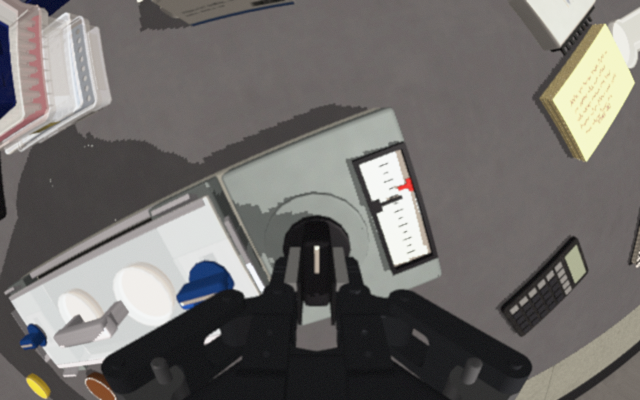

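Run:
```python
from h import *
a=cv2.imread('pics/w32.png');cv2.imwrite('pics/w32b.png',cv2.resize(a[135:275,340:450],None,fx=5,fy=4,interpolation=cv2.INTER_CUBIC))
```

```text
(no output)
```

View pics/w32b.png

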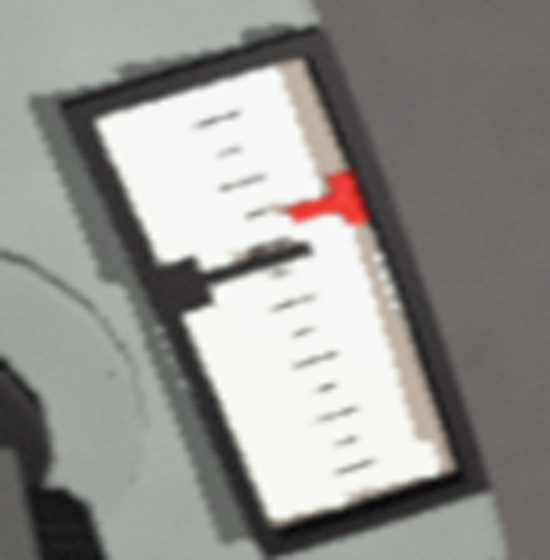

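Run:
```python
from h import *
m=optics.camera_model('wrist')
f=lambda a,b:(340+a/5,135+b/4)
a=atz('wrist',*f(310,248),.062,m);b=atz('wrist',*f(282,210),.062,m)
print(tosh(a)*1000,tosh(b)*1000,(tosh(b)-tosh(a))[0]*1000, np.degrees((tosh(b)-tosh(a))[0]/.008)); show()
for q in [(218,122),(231,152),(242,184),(258,213)]: print(tosh(atz('wrist',*f(*q),.062,m))*1000)
for q in [(295,303),(316,358),(336,413),(355,468)]: print(tosh(atz('wrist',*f(*q),.062,m))*1000)
```

```text
[   5.66009889 -254.52037026] [  12.51078154 -253.06107866] 6.850682649161129 49.06440032255435
t34.27 tcp [ 0.6323 -0.2231  0.1167] yaw160.9 q [-0.24  0.95  0.86  1.61 -0.84  0.98 -1.  ] F [ 5.7 -6.3 -3.7] op0.151
[  27.7443172  -250.05019265]
[  23.01410413 -250.05033154]
[  18.02145507 -249.74899159]
[  13.15756943 -250.17637904]
[  -1.90101243 -250.19261196]
[ -11.49081985 -250.10157351]
[ -21.45443662 -249.95464074]
[ -31.85821611 -249.7472723 ]
```

{"op": "jog_arm", "data": {"targets": [[0,0,0,0,0,6],[0,0,0,0,0,12],[0,0,0,0,0,18],[0,0,0,0,0,24],[0,0,0,0,0,30],[0,0,0,0,0,36],[0,0,0,0,0,42],[0,0,0,0,0,44],[0,0,0,0,0,44]]}}

```text
clock: 35.02
tcp_pos: [0.6318, -0.224, 0.1167]
tool_rot: [2.675, -1.643, 0.007]
ft_force: [-1.7, -3.3, 2.2]
opening: 0.146
```

Run:
```python
from h import *
show()
im,d=optics.grab_frame('wrist');save('w33.png',im)
save('w33b.png',cv2.resize(im[120:260,300:450],None,fx=5,fy=4,interpolation=cv2.INTER_CUBIC))
```

```text
t35.02 tcp [ 0.6318 -0.224   0.1167] yaw116.9 q [-0.3   1.04  1.02  1.61 -0.98  1.08 -1.67] F [-1.7 -3.3  2.2] op0.146
```

View pics/w33b.png

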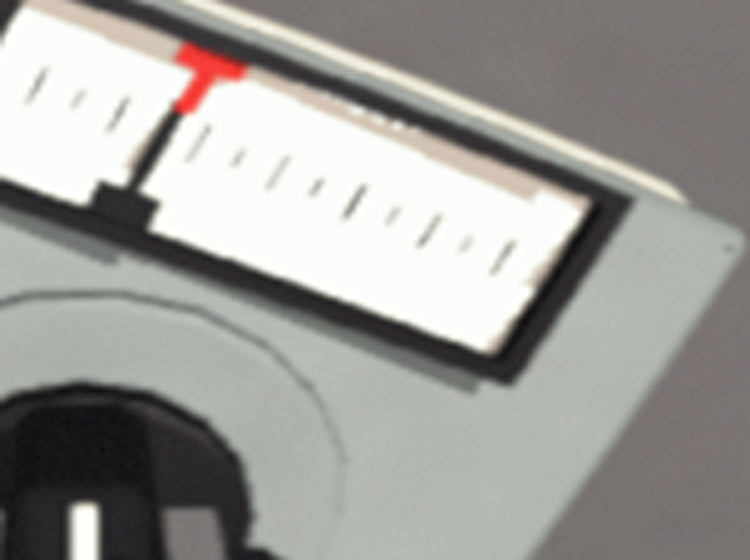

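Run:
```python
from h import *
m=optics.camera_model('wrist'); im=cv2.imread('pics/w33.png')
f=lambda a,b:(300+a/5,120+b/4)
for n,q in dict(pbase=(137,188),pmid=(158,150),ptip=(176,116),mtip=(187,108),mmid=(196,94),mbase=(212,66),t1=(76,100),t2=(120,114),t3=(199,143),t4=(279,172)).items():
    print(n,(tosh(atz('wrist',*f(*q),.062,m))*1000).round(2))
crop=im[128:170,318:352]
cv2.imwrite('pics/w33c.png',cv2.resize(crop,None,fx=16,fy=14,interpolation=cv2.INTER_NEAREST))
```

```text
pbase [  11.58 -241.13]
pmid [  11.69 -247.07]
ptip [  11.87 -252.31]
mtip [  11.23 -253.85]
mmid [  11.14 -256.07]
mbase [  11.17 -260.41]
t1 [  23.01 -249.75]
t2 [  17.71 -249.97]
t3 [   7.9 -249.9]
t4 [  -2.16 -249.94]
```

View pics/w33c.png

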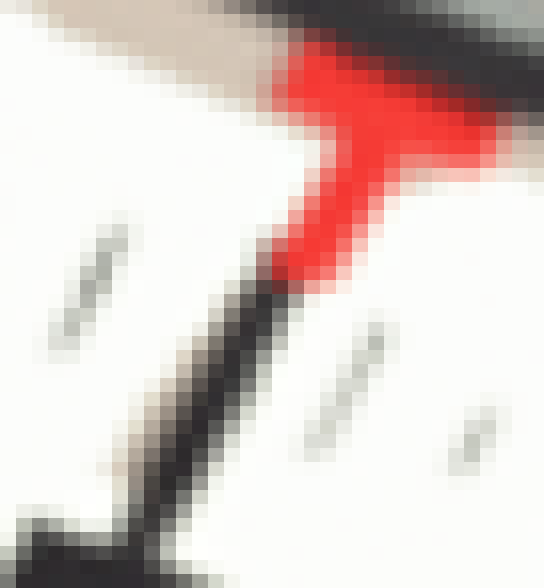

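```bash
cat >> h.py <<'E'
def gauge(im,m,box):
    # im RGB; shaker-x of dark pointer needle and red stem by y-slice
    u0,v0,u1,v1=box; red=[];dk=[]
    for v in range(v0,v1):
        for u in range(u0,u1):
            c=im[v,u].astype(float); s=tosh(atz('wrist',u,v,.062,m))*1000
            w=1-c.mean()/245
            if c[0]-max(c[1],c[2])>15: red.append((s[0],s[1],(c[0]-(c[1]+c[2])/2)/190))
            elif c.max()-c.min()<25 and w>.1: dk.append((s[0],s[1],w))
    return np.array(red),np.array(dk)
E
python3 - <<'E'
from h import *
im=cv2.cvtColor(cv2.imread('pics/w33.png'),cv2.COLOR_BGR2RGB); m=optics.camera_model('wrist')
red,dk=gauge(im,m,(312,126,352,175))
for a in np.arange(-262,-242,1.):
    o=[]
    for n,q in (('r',red),('d',dk)):
        k=(q[:,1]>=a)&(q[:,1]<a+1)&(abs(q[:,0]-11.5)<3.)
        o.append('%s n%d x%.2f w%.2f'%(n,k.sum(),np.average(q[k,0],weights=q[k,2]) if k.any() else 0,q[k,0].max()-q[k,0].min() if k.any() else 0))
    print(a,o)
E
```

```text
-262.0 ['r n20 x11.59 w5.75', 'd n0 x0.00 w0.00']
-261.0 ['r n17 x11.60 w5.01', 'd n0 x0.00 w0.00']
-260.0 ['r n19 x11.63 w5.76', 'd n0 x0.00 w0.00']
-259.0 ['r n14 x11.53 w4.27', 'd n1 x14.30 w0.00']
-258.0 ['r n10 x11.62 w3.02', 'd n0 x0.00 w0.00']
-257.0 ['r n11 x11.63 w3.02', 'd n0 x0.00 w0.00']
-256.0 ['r n9 x11.74 w2.51', 'd n0 x0.00 w0.00']
-255.0 ['r n11 x11.84 w3.30', 'd n0 x0.00 w0.00']
-254.0 ['r n10 x11.85 w2.52', 'd n0 x0.00 w0.00']
-253.0 ['r n2 x12.34 w0.51', 'd n6 x12.46 w2.28']
-252.0 ['r n0 x0.00 w0.00', 'd n8 x12.54 w2.28']
-251.0 ['r n0 x0.00 w0.00', 'd n9 x12.49 w2.52']
-250.0 ['r n0 x0.00 w0.00', 'd n9 x12.54 w2.52']
-249.0 ['r n0 x0.00 w0.00', 'd n11 x12.38 w5.57']
-248.0 ['r n0 x0.00 w0.00', 'd n12 x12.57 w5.58']
-247.0 ['r n0 x0.00 w0.00', 'd n10 x12.52 w3.28']
-246.0 ['r n0 x0.00 w0.00', 'd n11 x12.67 w3.29']
-245.0 ['r n0 x0.00 w0.00', 'd n10 x12.62 w3.05']
-244.0 ['r n0 x0.00 w0.00', 'd n10 x12.58 w2.81']
-243.0 ['r n0 x0.00 w0.00', 'd n9 x12.47 w2.54']
```

Run:
```python
from h import *
for f,t,yw,box in [('w31',[.632,-.2221,.1168],-157.25,(375,200,440,290)),('w32',[.6323,-.2231,.1167],160.75,(360,145,430,260)),('w33',None,0,(305,120,420,200))]:
    im=cv2.cvtColor(cv2.imread('pics/%s.png'%f),cv2.COLOR_BGR2RGB)
    m=wmod(t,Rt(yw).as_rotvec()) if t else optics.camera_model('wrist')
    red,dk=gauge(im,m,box)
    k=(red[:,1]<-252)&(red[:,1]>-257)
    print(f,'red stem',np.average(red[k,0],weights=red[k,2]), 'all y range',red[:,1].min(),red[:,1].max())
    for lo,hi in [(-254,-252),(-248,-244)]:
        k=(dk[:,1]<hi)&(dk[:,1]>lo)&(dk[:,2]>.45)&(abs(dk[:,0])<20)
        print('  dark',np.average(dk[k,0],weights=dk[k,2]),dk[k,0].std(),k.sum())
```

```text
w31 red stem 10.473972450834728 all y range -263.62779512897083 -252.6765839932739
  dark -0.9223236385254947 0.6008857033219508 8
  dark -0.9193740136737405 0.7782520260104466 22
w32 red stem 10.388099768912957 all y range -262.16678252159295 -251.7456449804582
  dark 4.905124220076752 0.493044119246343 5
  dark 5.463054254982303 0.9367903227599866 31
w33 red stem 11.768094800899739 all y range -262.8904192354156 -252.54250224916873
  dark 12.250716319169292 0.25550061781414524 2
  dark 12.531734396997415 0.5867506496573973 26
```

Both pixel series agree that the pointer overshot by about 0.6 to 0.8 mm. Turn back 5° and re-measure.

{"op": "jog_arm", "data": {"targets": [[0,0,0,0,0,-2.5],[0,0,0,0,0,-5],[0,0,0,0,0,-5],[0,0,0,0,0,-5]]}}

```text
clock: 35.4
tcp_pos: [0.6318, -0.224, 0.1167]
tool_rot: [2.747, -1.52, 0.007]
ft_force: [2.7, -1.1, -1.1]
opening: 0.146
```

```bash
cat >> h.py <<'E'
def meas(name,box):
    m=optics.camera_model('wrist'); im,d=optics.grab_frame('wrist'); save(name,im)
    red,dk=gauge(im,m,box)
    k=(red[:,1]<-252)&(red[:,1]>-257); print('red',np.average(red[k,0],weights=red[k,2]).round(2),k.sum())
    for lo,hi in [(-253,-250),(-250,-247),(-247,-244)]:
        k=(dk[:,1]<hi)&(dk[:,1]>lo)&(dk[:,2]>.45)&(abs(dk[:,0]-12)<4)
        print('  dark',np.average(dk[k,0],weights=dk[k,2]).round(2),k.sum())
    return im
E
python3 - <<'E'
from h import *
show()
im=meas('w34.png',(305,120,420,200))
save('w34b.png',cv2.resize(im[120:190,300:400],None,fx=8,fy=8,interpolation=cv2.INTER_CUBIC))
E
```

```text
t35.40 tcp [ 0.6318 -0.224   0.1167] yaw122.1 q [-0.29  1.03  1.01  1.61 -0.97  1.07 -1.59] F [ 2.7 -1.1 -1.1] op0.146
red 11.56 40
  dark 11.82 21
  dark 11.65 19
  dark 11.53 16
```

View pics/w34b.png

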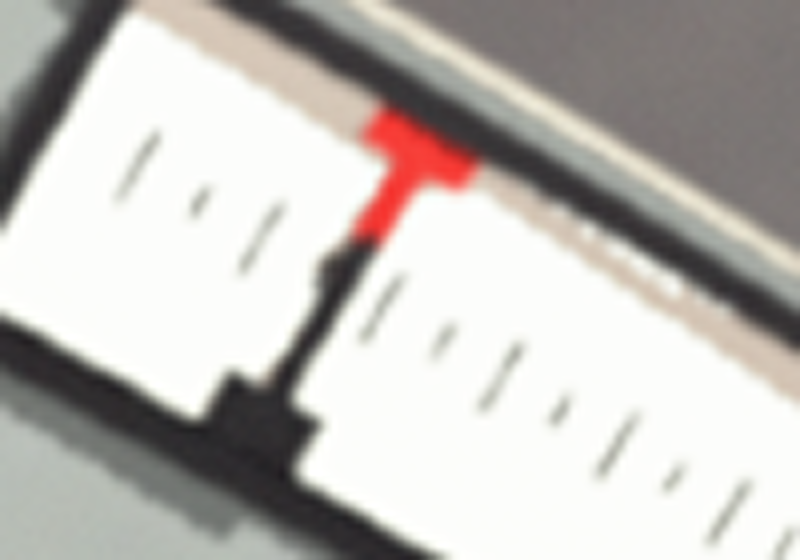

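Pointer and mark line up (needle base 11.5 to 11.65, mark 11.56). Release and rise.

{"op": "jog_arm", "data": {"targets": [[0,0,0,0,0,0],[0,0,0,0,0,0],[0,0,0,0,0,0],[0,0,0,0,0,0],[0,0,-0.03,0,0,0],[0,0,-0.06,0,0,0],[0,0,-0.06,0,0,0],[0,0,-0.06,0,0,0]], "hand": 0.04}}

```text
clock: 36.12
tcp_pos: [0.6322, -0.224, 0.1781]
tool_rot: [2.747, -1.521, 0.01]
ft_force: [0.2, 0.3, -0.2]
opening: 0.469
```

Run:
```python
from h import *
show()
im=meas('w35.png',(280,90,420,200))
save('w35b.png',cv2.resize(im[90:230,260:430],None,fx=4.5,fy=4.2,interpolation=cv2.INTER_CUBIC))
```

```text
t36.12 tcp [ 0.6322 -0.224   0.1781] yaw122.0 q [-0.32  0.96  1.07  1.58 -0.9   1.15 -1.63] F [ 0.2  0.3 -0.2] op0.469
red 11.62 22
  dark 11.94 10
  dark 11.77 9
  dark 11.54 7
```

View pics/w35b.png

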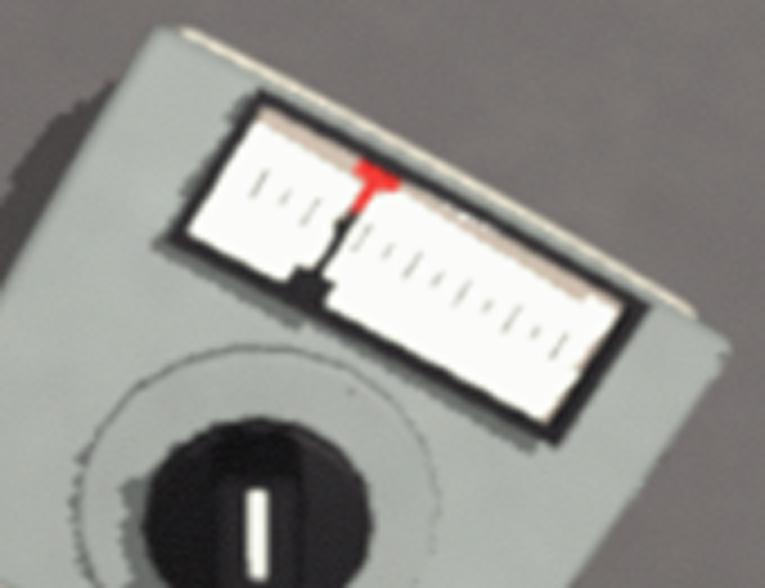

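View pics/w35.png

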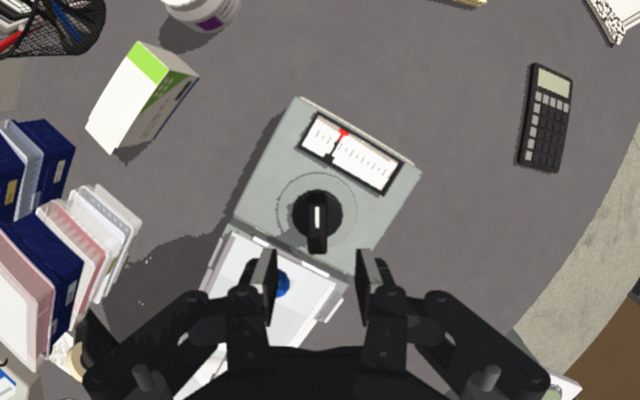

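Pointer stays on the mark. Move clear for a final check of the cover and studs.

Run:
```python
from h import *
show((.63,-.2,.30,150),(.6,.02,.28,180))
```

```text
t36.17 tcp [ 0.6318 -0.2236  0.1769] yaw122.0 q [-0.32  0.97  1.07  1.58 -0.91  1.15 -1.63] F [-0.3  0.1 -0.6] op0.468
(0.63, -0.2, 0.3, 150) -> [-0.0203, -0.0111, -0.1232, 0.03, -0.28, -27.96]
(0.6, 0.02, 0.28, 180) -> [-0.2228, -0.1024, -0.1041, 0.1, -0.28, -57.96]
```

{"op": "jog_arm", "data": {"targets": [[0,0,-0.03,0,0,-5],[0,0,-0.06,0,0,-10],[-0.02,-0.01,-0.09,0,0,-17],[-0.05,-0.025,-0.105,0,0,-24],[-0.085,-0.04,-0.105,0,0,-31],[-0.12,-0.055,-0.105,0,0,-38],[-0.155,-0.07,-0.105,0,0,-45],[-0.19,-0.087,-0.105,0,0,-52],[-0.22,-0.1,-0.105,0,0,-58],[-0.22,-0.1,-0.105,0,0,-58],[-0.22,-0.1,-0.105,0,0,-58],[-0.22,-0.1,-0.105,0,0,-58]]}}

```text
clock: 37.17
tcp_pos: [0.5992, 0.0161, 0.2803]
tool_rot: [3.137, -0.0, 0.004]
ft_force: [0.2, -0.9, -0.1]
opening: 0.471
```

Run:
```python
from h import *
show()
im,d=optics.grab_frame('wrist');save('w36.png',im)
im,d=optics.grab_frame('scene');save('s13.png',cv2.resize(im[150:270,260:440],None,fx=4.4,fy=4.4,interpolation=cv2.INTER_CUBIC))
im,d=optics.grab_frame('top');save('t7.png',im)
```

```text
t37.17 tcp [0.5992 0.0161 0.2803] yaw180.0 q [-0.75  0.67  1.01  1.68 -0.61  1.14 -1.15] F [ 0.2 -0.9 -0.1] op0.471
```

View pics/w36.png

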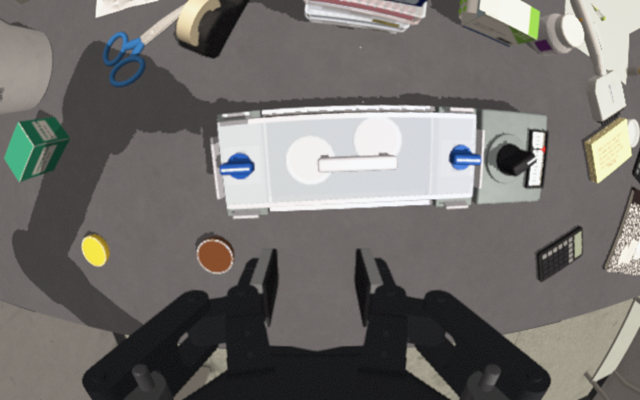

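View pics/s13.png

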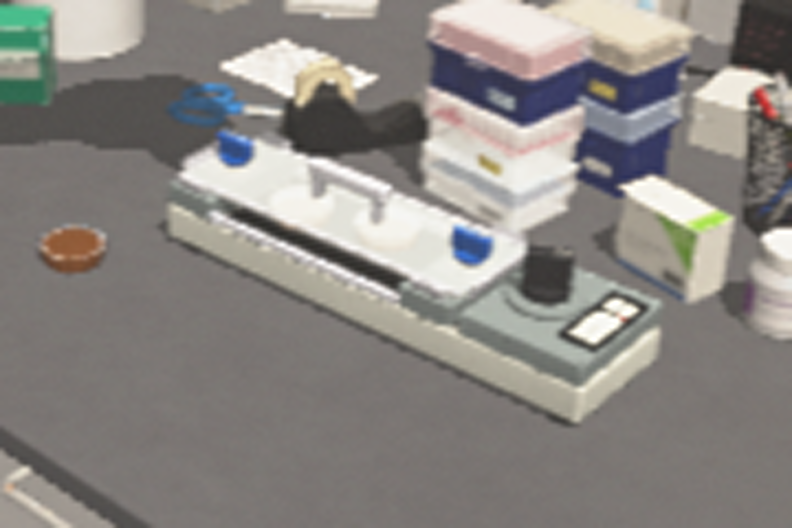

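View pics/t7.png

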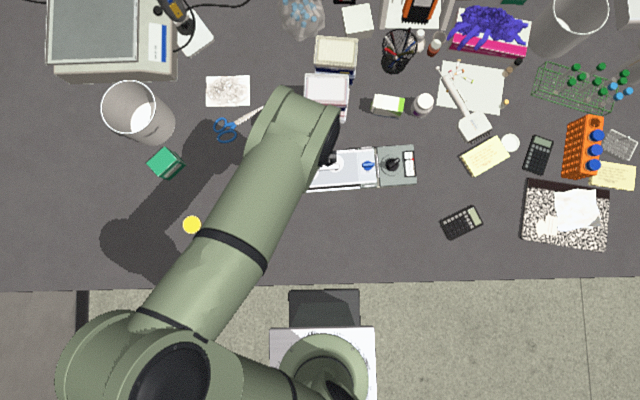

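The second dish now sits off-line (378,138), so it was probably knocked. I'll check whether it's still flat within the tray.

Run:
```python
from h import *
m=optics.camera_model('wrist'); im,d=optics.grab_frame('wrist')
for n,q in dict(d1=(310,160),d2=(378,138)).items():
    print(n,(tosh(atz('wrist',*q,.056,m))*1000).round(1), 'depth pt',dep('wrist',*q,d,m).round(3))
for n,q in dict(top=(378,118),bot=(378,159),l=(354,138),r=(402,138)).items(): print(n,(tosh(atz('wrist',*q,.056,m))*1000).round(1))
save('w37.png',cv2.resize(im[95:225,210:490],None,fx=2.8,fy=2.8,interpolation=cv2.INTER_CUBIC))
```

```text
d1 [ 0.7 47.4] depth pt [0.623 0.02  0.065]
d2 [ 22.4 -29.9] depth pt [ 0.647 -0.054  0.065]
top [ 44.9 -30.5]
bot [ -1.5 -29.5]
l [23.2 -2.7]
r [ 21.9 -58. ]
```

View pics/w37.png

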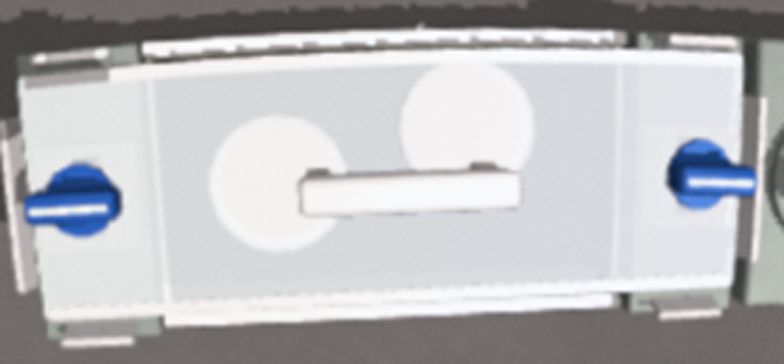

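Run:
```python
from h import *
m=optics.camera_model('wrist')
f=lambda a,b:(210+a/2.8,95+b/2.8)
for a,b in [((32,213),(118,204)),((682,177),(752,181))]:
    A=tosh(atz('wrist',*f(*a),.091,m));B=tosh(atz('wrist',*f(*b),.091,m)); d=A-B; print(A,B,'angle from y deg',np.degrees(np.arctan2(d[0],d[1])),np.hypot(*d))
print((tosh(atz('wrist',*f(467,131),.056,m))*1000).round(1)); show()
```

```text
[0.00101215 0.13953017] [0.00198925 0.10620638] angle from y deg -1.6795041405898739 0.03333810993353241
[ 0.00336099 -0.10706743] [ 0.001547   -0.13910685] angle from y deg 3.2404739905818816 0.032090726542523734
[ 18.2 -28.3]
t37.37 tcp [0.5995 0.0152 0.2807] yaw179.9 q [-0.75  0.67  1.01  1.68 -0.61  1.14 -1.15] F [ 0.7 -0.7 -0.8] op0.466
```

Run:
```python
from h import *
print(ticket.finish_job())
```

```text
the job is handed in; nothing more can be done
None
```

The dish shaker is set up as asked, and I handed the job in at about 37 s of the 210 s allowed.

- **Dishes:** Two real culture dishes were on the bench, and both lie flat on the tray, not stacked. The brown and yellow look-alikes were left alone. My last check showed that the second dish is no longer where I put it. It now sits about 18 mm off the centre line at y ≈ −28 mm. It was probably knocked by the disturbance you warned of. It still looks flat, is inside the rims, and its centre is about 78 mm from the first dish's. I left it there under the locked cover.
- **Cover:** It rests on both end blocks inside the guides; it touched down at the predicted height.
- **Studs:** Both were lined up, pushed in and turned clockwise. The tool turned each to about 91°, and both stayed down after release. The last picture reads them at about 88° (left) and 93° (right), within the few degrees I can measure.
- **Speed knob:** The first turn overshot by about 0.7 mm, so I turned it back 5°. After release the pointer read 11.5 to 11.9 mm and the red mark 11.6 mm. The high end of the pointer reading is at its tip, where a scale tick may blur it.

Nothing else on the bench appears moved. The gripper is open and clear of everything.

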